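# Park the salt-and-pepper caddy and lock it with its cam

### The job

Without lifting it, roll the salt-and-pepper caddy straight up to the wooden dock until its T-shaped bolt head is in the dock's mouth and all four castors trail straight. Then take the screwdriver from its stand and with its blade turn the cam disc clockwise to its stop, so that it grabs the bolt and draws the caddy fully home. Seat the screwdriver upright in its stand again, leaving salt and pepper standing on the locked caddy and the mug, timer and matchbox undisturbed.

Things in the scene. Friction and masses are not known exactly. Their poses are not given: they have to be found in the camera images.
- caddy: Light-wood tray on four swivel castors, 160 mm long (x), 84 wide (y), deck top 38 mm up, end walls to 58 mm; about 0.5 kg, rolls easily. Origin: on the worktop under its centre; +x points to the bolt end. Salt and pepper shakers (44 mm diameter, tops 128 mm above the worktop) stand loose on the deck 48 mm before and behind the centre.
- caddy_grip (a point): Centre of the caddy's handle bar, 126 mm above the caddy's origin, same axes. The bar is 48 mm along x, 20 mm across y, 22 mm high (115 to 137 mm above the worktop), on two 10 mm posts at x = +-14 mm.
- bolt_head (a point): Centre of the steel T-shaped bolt head at the caddy's front: an upright pin 8 mm in diameter and 22 mm tall on a 6 mm neck, 104 mm ahead of the caddy's origin (24 mm ahead of its end face), 42 mm above the worktop. Same axes as the caddy.
- dock: Fixed wooden block, 92 mm wide (y), 66 mm high, cam disc in its top. Origin: on the worktop under the disc's axis; +x points away from the docking side; front face at x = -32 mm, back at +42 mm. A mouth 17 mm wide at y = 0, 26 to 56 mm up, lets in the bolt head. The docked caddy's x and y axes lie along the dock's.
- buffers (a point): On the dock's front face (x = -32 mm), 44 mm up, midway between two sprung buffers at y = +-34 mm that stand 5 mm out (1.6 N together to start, 3.5 N pressed in). A caddy touching them has its bolt head at dock x = -13 mm; the cam catches it from about -15 mm on; drawn home it is at about -8.5 mm. Pushed in without the cam, it springs back.
- cam (a joint): Turn of the cam disc about the dock's vertical axis, rad, growing clockwise seen from above. Starts near 0, its mouth towards the bolt; draws from about 0.8 on, has fully drawn from about 1.2, stops at 1.35. Takes 0.03 N m, up to about 0.1 N m while drawing; stays where it is left.
- cam_slot (a point): Centre of the steel cam disc's top, 49 mm diameter, 68 mm above the worktop, on the dock's axis. Its x axis lies along the slot (along the dock's x when the joint is 0; turns with the disc). Slot 37 mm long, 9 mm wide (flared to 15 mm over the top 4 mm), 10 mm deep.
- driver: Stubby screwdriver, 141 mm long, 0.12 kg, upright in its stand, blade down. Origin: middle of the blade's tip; z up the handle. Blade 24 mm wide (x), 4.5 mm thick (y), 16 mm high; shaft 10 mm diameter to z = 70 mm; black handle 28 x 28 mm square, flats across x and y, z = 70 to 138 mm. In its stand the tip is 5 mm above the worktop.
- driver_grip (a point): Centre of the screwdriver's handle, 104 mm above its tip; same axes as the screwdriver.
- stand: Fixed wooden block, 60 x 60 mm, 75 mm high. Origin: on the worktop under its centre. A hole through its middle, 33 mm along x and 17 mm along y, takes blade and shaft (blade width along x); the handle's shoulder rests on the top.
- salt: Shaker standing on the caddy's bolt end, 44 mm diameter, 90 mm tall, origin under its base.
- pepper: Shaker standing on the caddy's other end, 44 mm diameter, 90 mm tall, origin under its base.
- mug: Blue mug, 82 mm diameter, 91 mm tall, a bystander. Origin under its base.
- timer: Round kitchen timer, 72 mm diameter, 62 mm tall, a bystander. Origin under its base.
- matchbox: Matchbox, 53 x 35 x 14 mm, a bystander fixed in place. Origin under its centre.
- axle_front_left (a point): Middle of the wheel (20 mm diameter) of the caddy's front left swivel castor (front = bolt end, left = its +y side). Its pivot is at x = +58, y = +24 mm on the caddy; the wheel runs 9 mm to the side of the pivot that the point's -x axis points to, so trailing straight its x axis lies along the caddy's +x. Some 50 mm of rolling straight ahead brings it there.
- axle_front_right (a point): Middle of the wheel (20 mm diameter) of the caddy's front right swivel castor (front = bolt end, left = its +y side). Its pivot is at x = +58, y = -24 mm on the caddy; the wheel runs 9 mm to the side of the pivot that the point's -x axis points to, so trailing straight its x axis lies along the caddy's +x. Some 50 mm of rolling straight ahead brings it there.
- axle_rear_left (a point): Middle of the wheel (20 mm diameter) of the caddy's rear left swivel castor (front = bolt end, left = its +y side). Its pivot is at x = -58, y = +24 mm on the caddy; the wheel runs 9 mm to the side of the pivot that the point's -x axis points to, so trailing straight its x axis lies along the caddy's +x. Some 50 mm of rolling straight ahead brings it there.
- axle_rear_right (a point): Middle of the wheel (20 mm diameter) of the caddy's rear right swivel castor (front = bolt end, left = its +y side). Its pivot is at x = -58, y = -24 mm on the caddy; the wheel runs 9 mm to the side of the pivot that the point's -x axis points to, so trailing straight its x axis lies along the caddy's +x. Some 50 mm of rolling straight ahead brings it there.
Things that resemble listed ones, but are neither listed nor needed, are in the scene too. What is shaped like the driver but green is not meant.

How it is judged:
On the way, in this order (a step that is already met when the one before it is completed fails the run):
1. the caddy stands at the dock with its bolt head in the cam's mouth and all castors trailing straight (within 0.36 rad), cam not yet turned (x of bolt_head in the frame of dock above -0.0165 m and y of bolt_head in the frame of dock between -0.006 and 0.006 m and angle between the x axis of caddy and the x axis of dock, either way round below 0.12 rad and value of joint cam below 0.3 rad and x of each of axle_front_left, axle_front_right in the frame of caddy below 0.0496 m and x of each of axle_rear_left, axle_rear_right in the frame of caddy below -0.0664 m), for 0.2 s.
2. the screwdriver's blade has turned the cam past 1.1 rad and the bolt head is drawn home (value of joint cam above 1.1 rad and x of bolt_head in the frame of dock above -0.0108 m and contact force between driver and cam above 0.2 N), for 0.04 s.
At the end, for the whole second after the job is handed in: Cam past 1.1 rad, holding the bolt head within 10.8 mm of its axis, caddy square to the dock within 0.08 rad; shakers upright on the caddy; screwdriver seated in its stand (tip within 10 mm of its axis, 9 mm of the worktop, upright within 0.1 rad); all released and at rest (value of joint cam above 1.1 rad and x of bolt_head in the frame of dock above -0.0108 m and angle between the x axis of caddy and the x axis of dock, either way round below 0.08 rad and angle between each of salt, pepper's own z axis and vertical below 0.2 rad and horizontal distance between each of salt, pepper and caddy below 0.065 m and horizontal distance between driver and stand below 0.01 m and z of driver in the frame of stand below 0.009 m and angle between driver's own z axis and vertical below 0.1 rad and linear speed of each of driver, caddy below 0.02 m/s); the robot touches nothing.
It fails at once if the caddy is lifted off the worktop (more than 12 mm) or tipped (height (world z) of caddy above 0.012 m or angle between caddy's own z axis and vertical above 0.25 rad).
It fails at once if a shaker falls over (angle between any of salt, pepper's own z axis and vertical above 0.6 rad).
It fails at once if the cam disc is turned or pressed with the gripper (contact force between the fingers and cam above 2 N).
It fails at once if the mug or timer is pushed about (more than 30 mm), or anything hits the matchbox (distance of any of mug, timer from where it was at the start of the episode above 0.03 m or contact force between any of the arm, the fingers and matchbox above 5 N).
It also fails if it takes over 67 s, if anything falls off the work surface, if the arm or the gripper's body presses on something with over 40 N, if the wrist force passes 120 N, or if a joint passes its speed limit or range.

### The arm

A 6-joint arm with a two-finger parallel gripper is mounted at the origin on a cart in front of the work surface, level with it; the furniture and walls round the work are solid. World frame = base frame: x ahead of the robot, y to its left, z up, the work surface at z = 0. Lengths are in m, angles in rad, forces in N, time in s.
With the tool pointing down it reaches from about 0.35 to 0.85 m from the base axis. Payload 8.1 kg.
Tool frame: the origin (TCP) lies midway between the tips of the shut fingers; the grasp point (between the pads) lies robot.grasp_offset behind it (robot.grasp_offset is the distance from the TCP to the grasp point, in m); z points along the fingers, y is the direction in which the jaws open and shut (so a half turn about z gives the same grasp; the last joint's range is limited). The gripper opens to 93 mm and grips with 3 to 60 N. Pads are 15 mm wide; open, the fingers measure 128 mm over their backs; the gripper's body (75 mm by 188 mm) begins 65 mm behind the grasp point.
Start: joints at [-1.206, 0.13, 1.488, -0, 1.523, -0.085], TCP at [0.261, -0.54, 0.219] pointing down, gripper open.
Joint ranges: [-2.96, 2.96], [-0.89, 2.26], [0.02, 2.5], [-1.34, 4.48], [0, 2.73], [-2.66, 2.66]. Speed limits (rad/s): [2.39, 2.39, 2.79, 3.14, 3.14, 3.14].

### API

Orientations are given as a rotation vector (axis times angle).
In Python, from plant import robot gives the robot as it stands.
- The arm moves only by the shell command python3 -m handwheel 'ROWS' [OPENING] [FORCE]. ROWS is text: rows parted by semicolons, each of 6 numbers parted by spaces: the shift along the world's x, y, z each as a share of 0.3 m, from -1 to 1, then the turn, a rotation vector about the world's x, y, z each as a share of 45 degrees, from -1 to 1. A call has 1 to 5 rows; each row is the pose to reach, as a shift and turn from the pose commanded when the call began; what a row does not reach only later rows make up. A row lasts 1/10 s, in which the tool goes at most 50 mm and 8.59 degrees, less where a joint would pass 70% of its speed; a pose out of reach is approached as far as the arm can. A call with a number of a shift or a turn outside -1 to 1 is refused whole. A call with a gripper value outside its range is refused whole. OPENING is the closure, from -1 (fully open) to 1 (shut), set as the call begins (- or left out, the last holds). The fingers move at their own pace and stop on an object; FORCE is the grip in N (left out, the last holds). Time passes only in rows, so rows that repeat a pose let the fingers close. It gives the time, the measured TCP pose, the force and the opening at its end, in the units of the state.
- robot.read_state(): the state, without advancing time (a new reading comes with each control period).
- robot.read_camera(name): name is "scene" or "side" or "wrist"; returns (picture, depth): 480x640x3 uint8, red, green, blue; 480x640 float32, m along the optical axis (not along the pixel's ray), 0 where there is no reading.
- robot.camera_model(name): a dict with "camera_matrix" (3x3 intrinsics, pixels), "dist" ([k1, k2, p1, p2, k3] as OpenCV has them; the pictures are not rectified), "pose" (4x4, takes a point from camera to world coordinates); the wrist camera has in their place "tool_from_camera" (4x4, takes a point from camera to tool coordinates, whose origin is the TCP and whose axes are the flange's). Camera axes: x right, y down, z forward; pixel columns grow to the right and rows downward; lengths in m; the calibration is good to about 2 mm. A picture is of the moment at which its call begins: read the wrist's pose just before it. camera_model takes no time and is no camera call.
- robot.close_job(): hands the job in, once; it reports no verdict.
Trained networks look in the newest picture that a camera, given by its name, has taken for a name from the list of things; names that differ only in an ending like _2 or _b are one class to them, and where a whole thing is asked for, a point or a joint stands for the part that bears it (a point fixed in the world has none). Each returns a list of dicts, best first, with "conf" (0 to 1); they miss things now and then, are a little off and sometimes report something else, mostly with a low value. They report only what shows in the picture. A call takes as long as a camera call. They do not tell look-alikes from the thing itself.
- robot.look_for(camera, query): "rect" ([centre column, centre row, width, height] in pixels, round what is visible of it).
- robot.silhouettes(camera, query): "pixels" (480x640 bool, what is visible of it) and "rect" ([centre column, centre row, width, height] in pixels, round what is visible of it).
- robot.tip_of(camera, query): "at" ([row, column] in pixels: a listed point, or the origin of a listed thing).
The state is a dict: "t": time; "q": joint angles; "dq": joint speeds; "joint_torque": joint torques, N m; "tool_pos": TCP position; "orientation": TCP orientation; "force": force on the tool from outside, world axes, zero at the start; "wrist_torque": the same for the moment, N m; "opening": finger opening in m.
Only numpy, scipy, OpenCV 4.12 (cv2) and the standard library are available. Lean on these libraries where they do the work, as an engineer would, in place of code of your own. Each camera call takes 0.05 s, during which the arm holds its last target.

## Working session

There is one attempt and no reset: what is moved stays moved. The work goes in short steps, Python scripts to look and compute and a shell command to move; the robot and the scene stay as the last step left them, time stands still between calls to the robot, and variables do not carry over. Pictures are saved under pics/ and viewed, and the job is handed in when it is done.

```bash
ls; mkdir -p pics
python3 - <<'E'
from plant import robot
import cv2
print(robot.read_state()); print(robot.grasp_offset)
for c in ("scene","side","wrist"):
    p,d=robot.read_camera(c); cv2.imwrite(f"pics/{c}0.png",p[:,:,::-1])
    m=robot.camera_model(c); print(c,m)
E
```

```text
pics
{'t': 0.0, 'q': array([-1.20637582e+00,  1.31137684e-01,  1.48925193e+00,  1.36174898e-05,
        1.52300308e+00, -8.53998322e-02]), 'dq': array([ 3.71448212e-04, -4.53695807e-04,  6.65808392e-04,  3.34721814e-04,
       -6.41908813e-04, -2.85600713e-05]), 'joint_torque': array([ 2.34632198e-04, -5.59821510e+01, -4.91770542e+01,  7.69874454e-02,
        3.49554105e-02, -1.57775112e-04]), 'tool_pos': array([ 0.26070742, -0.53977967,  0.21761649]), 'orientation': array([-3.06072966e+00, -7.00235226e-01,  3.71818731e-04]), 'force': array([ 0.44036524,  0.85813873, -0.08937124]), 'wrist_torque': array([ 0.00855713,  0.02884332, -0.02358738]), 'opening': 0.09286663493989046}
0.0188
scene {'camera_matrix': array([[592.70230983,   0.        , 316.18364191],
       [  0.        , 592.70230983, 231.86412328],
       [  0.        ,   0.        ,   1.        ]]), 'dist': array([-0.10258882,  0.        ,  0.        ,  0.        ,  0.        ]), 'pose': array([[ 0.76348743, -0.26271567,  0.5899724 , -0.15494881],
       [-0.64539409, -0.34365086,  0.68218074, -0.96452187],
       [ 0.023524
[... 543 characters left out ...]
  0.59634193],
       [ 0.        ,  0.        ,  0.        ,  1.        ]])}
wrist {'camera_matrix': array([[362.56304551,   0.        , 320.19941968],
       [  0.        , 362.56304551, 241.05798038],
       [  0.        ,   0.        ,   1.        ]]), 'dist': array([-0.04525798,  0.        ,  0.        ,  0.        ,  0.        ]), 'tool_from_camera': array([[ 1.53982699e-04, -9.56965117e-01, -2.90202930e-01,
         8.17436309e-02],
       [ 9.99999972e-01,  1.99777470e-04, -1.28177120e-04,
        -1.05657957e-04],
       [ 1.80637040e-04, -2.90202903e-01,  9.56965121e-01,
        -1.67101366e-01],
       [ 0.00000000e+00,  0.00000000e+00,  0.00000000e+00,
         1.00000000e+00]])}
```

View pics/scene0.png

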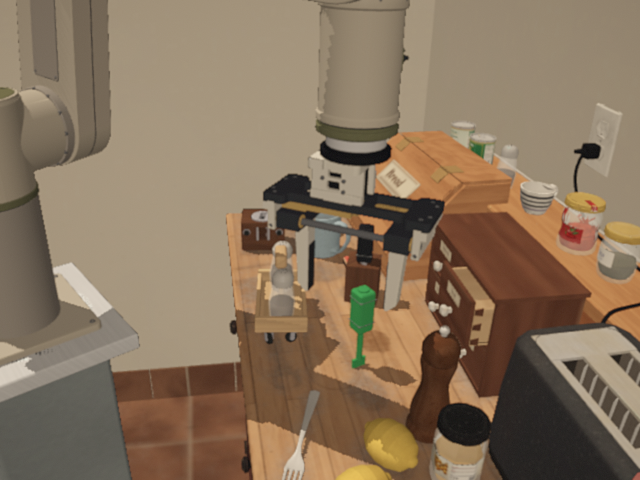

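View pics/side0.png

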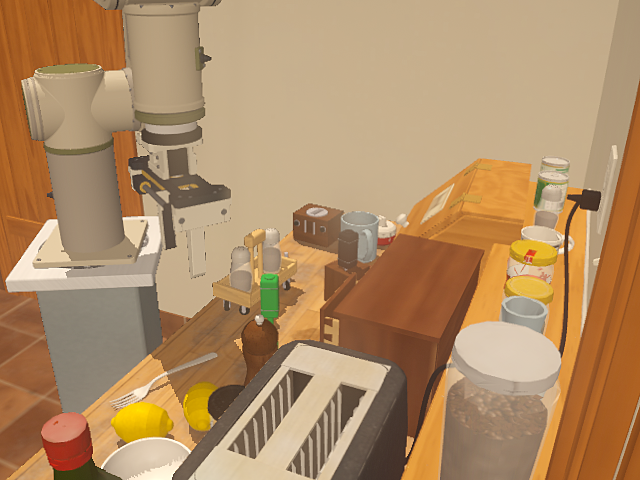

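View pics/wrist0.png

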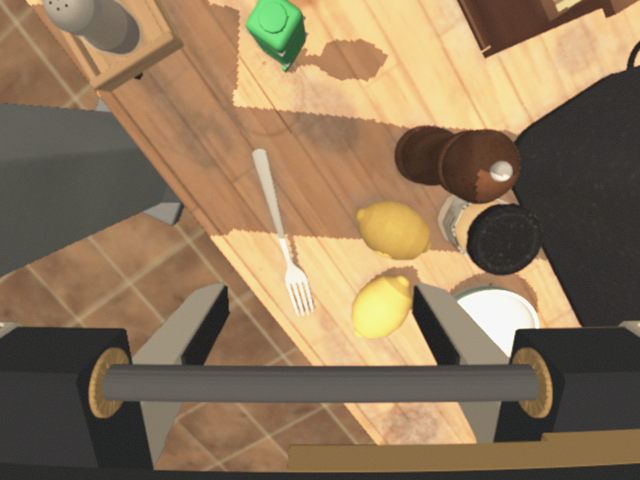

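Scene view: the caddy is at about (282,300), the dock with the disc at (262,220), the black driver in its stand at (365,265), the mug at (325,235), and the green decoy at (362,320). Next I'll measure these.

```bash
cat > h.py <<'E'
from plant import robot
import numpy as np, cv2
from scipy.spatial.transform import Rotation as R
def campose(c):
    m=robot.camera_model(c)
    if 'pose' in m: return m,np.array(m['pose'])
    s=robot.read_state(); T=np.eye(4); T[:3,:3]=R.from_rotvec(s['orientation']).as_matrix(); T[:3,3]=s['tool_pos']
    return m,T@np.array(m['tool_from_camera'])
def rays(c,uv,mp=None):
    m,P=mp or campose(c)
    n=cv2.undistortPoints(np.array(uv,float).reshape(-1,1,2),m['camera_matrix'],m['dist'])[:,0]
    v=np.c_[n,np.ones(len(n))]@P[:3,:3].T
    return P[:3,3],v   # point = o + depth*v
def at_z(c,uv,z,mp=None):
    o,v=rays(c,uv,mp); return o+v*((z-o[2])/v[:,2])[:,None]
def at_d(c,uv,d,mp=None):
    o,v=rays(c,uv,mp); return o+v*np.asarray(d)[:,None]
def cloud(c,d,mask,mp=None):
    r,cc=np.nonzero(mask&(d>0)); return at_d(c,np.c_[cc,r],d[r,cc],mp)
def proj(c,X,mp=None):
    m,P=mp or campose(c); Pi=np.linalg.inv(P)
    rv,_=cv2.Rodrigues(Pi[:3,:3]); return cv2.projectPoints(np.array(X,float).reshape(-1,1,3),rv,Pi[:3,3],m['camera_matrix'],m['dist'])[0][:,0]
E
python3 - <<'E'
from h import *
np.set_printoptions(precision=4,suppress=True)
img={}
for c in ("scene","side"):
    p,d=robot.read_camera(c)
    for q in ("caddy","dock","driver","stand","salt","pepper","mug","timer","matchbox"):
        for r in robot.silhouettes(c,q)[:2]:
            X=cloud(c,d,r['pixels'])
            if len(X)<5: print(c,q,r['conf'],r['rect'],len(X));continue
            print(c,q,round(r['conf'],2),np.round(r['rect']),'med',np.median(X,0),'lo',np.percentile(X,3,0),'hi',np.percentile(X,97,0))
    for q in ("caddy_grip","bolt_head","dock","cam_slot","driver_grip","stand","axle_front_left","axle_front_right","axle_rear_left","axle_rear_right"):
        print(c,q,[(round(t['conf'],2),np.round(t['at'],1)) for t in robot.tip_of(c,q)[:3]])
    if c=='scene': cv2.imwrite('pics/c1.png',cv2.resize(p[190:390,220:420,::-1],(800,800),interpolation=cv2.INTER_CUBIC)[:, :][0:600])
    else: cv2.imwrite('pics/c2.png',cv2.resize(p[190:340,200:400,::-1],(800,600),interpolation=cv2.INTER_CUBIC))
print(robot.read_state()['t'])
E
```

```text
scene caddy 0.92 [281. 295.  57.  96.] med [ 0.3426 -0.313   0.0459] lo [ 0.2898 -0.3594  0.0129] hi [ 0.4155 -0.2001  0.138 ]
scene dock 0.67 [259. 226.  43.  50.] med [ 0.4931 -0.0286  0.0444] lo [ 0.4593 -0.0658  0.007 ] hi [0.5277 0.0231 0.0702]
scene dock 0.27 [258. 216.  14.   8.] med [ 0.5076 -0.0103  0.0695] lo [ 0.4888 -0.0381  0.0612] hi [0.5286 0.0039 0.0716]
scene driver 0.93 [365. 243.  19.  40.] med [ 0.5264 -0.3098  0.1078] lo [ 0.5172 -0.3204  0.0789] hi [ 0.5402 -0.2969  0.1478]
scene driver 0.66 [366. 324.  28.  81.] med [ 0.3768 -0.4558  0.1033] lo [ 0.3684 -0.4657  0.0047] hi [ 0.3928 -0.4391  0.142 ]
scene stand 0.71 [364. 279.  42.  52.] med [ 0.5168 -0.3151  0.0619] lo [ 0.4932 -0.3436  0.009 ] hi [ 0.5703 -0.2726  0.0785]
scene stand 0.37 [365. 243.  19.  44.] med [ 0.5267 -0.3098  0.1092] lo [ 0.5172 -0.3205  0.0789] hi [ 0.5426 -0.297   0.1479]
scene salt 0.89 [282. 262.  22.  40.] med [ 0.3947 -0.2444  0.0978] lo [ 0.3733 -0.2581  0.0555] hi [ 0.4089 -0.2282  0.1281]
scene pepper 0.74 [283. 293.  27.  47.] med [ 0.3288 -0.3275  0.0907] lo [ 0.3165 -0.3355  
[... 2279 characters left out ...]
6623 -0.0672  0.0345] lo [ 0.6453 -0.078   0.0038] hi [ 0.6871 -0.0307  0.0592]
side matchbox 0.58 [254. 271.  81.  82.] med [ 0.3593 -0.2901  0.0485] lo [ 0.2925 -0.3588  0.0085] hi [ 0.4349 -0.2188  0.1354]
side caddy_grip [(0.59, array([235.1, 254.2]))]
side bolt_head [(0.63, array([254.8, 282. ]))]
side dock [(0.72, array([235., 317.]))]
side cam_slot [(0.45, array([211.1, 317. ]))]
side driver_grip [(0.69, array([249.4, 347. ]))]
side stand [(0.75, array([301.4, 341.6]))]
side axle_front_left []
side axle_front_right [(0.46, array([284.2, 285.1]))]
side axle_rear_left [(0.52, array([304.4, 227.6]))]
side axle_rear_right [(0.44, array([308.1, 244.7])), (0.17, array([284.3, 283.2]))]
2.15
```

View pics/c1.png

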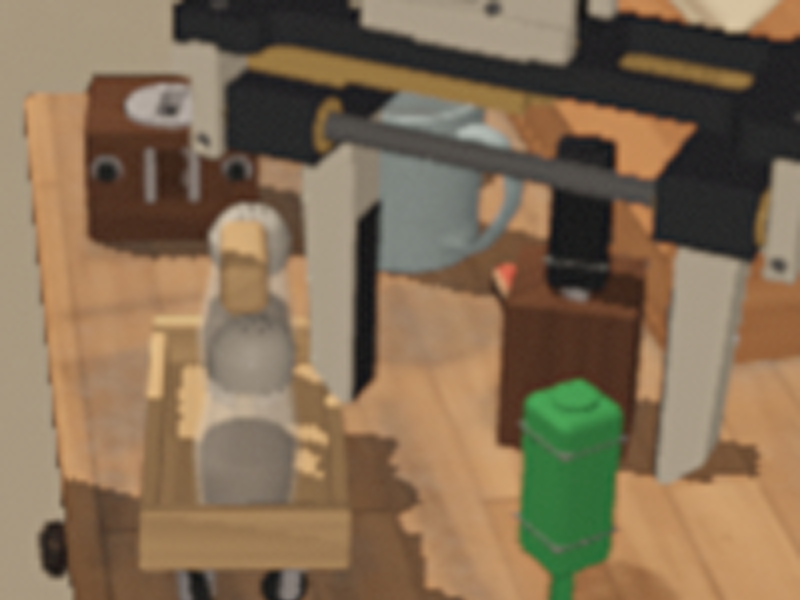

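View pics/c2.png

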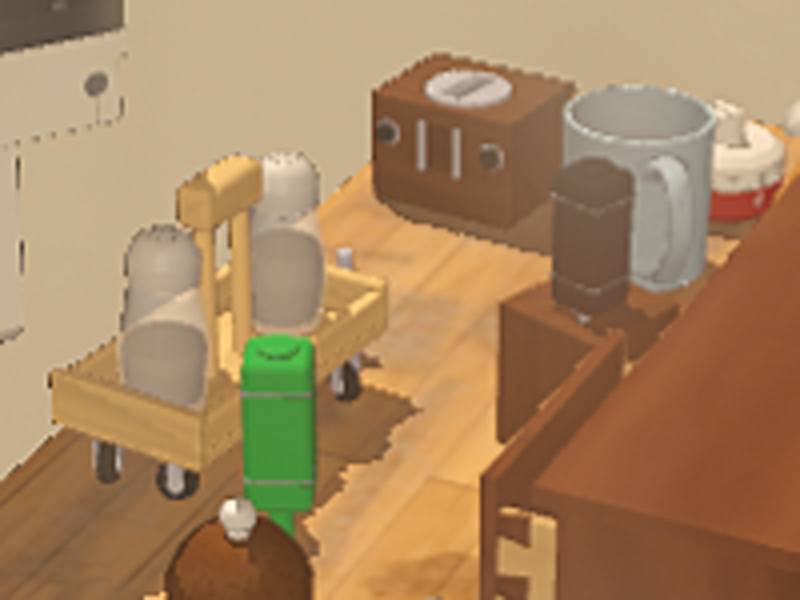

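```bash
python3 -m handwheel '0 0.1 0.2 0 0 0.1; 0.28 0.67 0.47 0 0 0.5; 0.28 0.67 0.47 0 0 0.6; 0.28 0.67 0.47 0 0 0.6; 0.28 0.67 0.47 0 0 0.6' -1 ; python3 -m handwheel '0.1 0.2 0 0 0 0; 0.28 0.67 0 0 0 0; 0.28 0.67 0 0 0 0; 0.28 0.67 0 0 0 0; 0.28 0.67 0 0 0 0'; python3 -m handwheel '0 0 0 0 0 0; 0 0 0 0 0 0'
python3 - <<'E'
from h import *
np.set_printoptions(precision=4,suppress=True)
s=robot.read_state(); print(s['t'],s['tool_pos'],s['q'])
for c in ("wrist","scene"):
    mp=campose(c)
    p,d=robot.read_camera(c); np.savez(f'pics/{c}1.npz',p=p,d=d,P=mp[1]); cv2.imwrite(f"pics/{c}1.png",p[:,:,::-1])
    for q in ("caddy_grip","bolt_head","cam_slot","buffers","driver_grip","stand","axle_front_left","axle_front_right","axle_rear_left","axle_rear_right"):
        print(c,q,[(round(t['conf'],2),np.round(t['at'],1)) for t in robot.tip_of(c,q)[:3]])
E
```

```text
t: 2.65
tool_pos: [0.3377, -0.3537, 0.3521]
orientation: [2.812, 1.4, 0.0]
force: [0.9, 0.1, 0.6]
opening: 0.0929
t: 3.15
tool_pos: [0.4224, -0.1506, 0.3515]
orientation: [-2.812, -1.401, -0.002]
force: [-0.2, -1.0, 0.0]
opening: 0.0931
t: 3.35
tool_pos: [0.4214, -0.1544, 0.3511]
orientation: [2.813, 1.398, -0.0]
force: [-0.3, -0.8, -0.5]
opening: 0.0929
3.35 [ 0.4214 -0.1544  0.3511] [-0.4651 -0.2972  1.6536 -0.0005  1.7849  0.1833]
wrist caddy_grip [(0.86, array([314.2, 339.7]))]
wrist bolt_head [(0.79, array([213.9, 337.9]))]
wrist cam_slot [(0.65, array([ 56.9, 308.9]))]
wrist buffers [(0.72, array([ 87.5, 312.1]))]
wrist driver_grip [(0.83, array([248.4, 468.4])), (0.72, array([  9.1, 411.9])), (0.56, array([390.2, 424.1]))]
wrist stand [(0.59, array([226.2, 439.6]))]
wrist axle_front_left []
wrist axle_front_right []
wrist axle_rear_left [(0.48, array([ 12.1, 411.8]))]
wrist axle_rear_right [(0.25, array([252.5, 338.8]))]
scene caddy_grip [(0.77, array([256.5, 280.9])), (0.32, array([239.1, 260.9]))]
scene bolt_head [(0.6, array([271.6, 279.9]))]
scene cam_slot [(0.54, array([217.2, 260.8]))]
scene buffers [(0.5, array([238.7, 263.1]))]
scene driver_grip [(0.9, array([244. , 360.3])), (0.87, array([309.9, 364. ]))]
scene stand [(0.83, array([293. , 363.5]))]
scene axle_front_left []
scene axle_front_right []
scene axle_rear_left [(0.52, array([337.4, 268.9]))]
scene axle_rear_right [(0.59, array([334.2, 286.2]))]
```

View pics/wrist1.png

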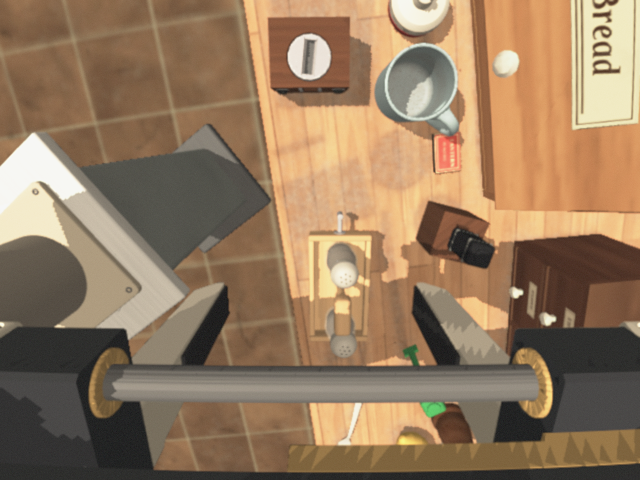

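View pics/scene1.png

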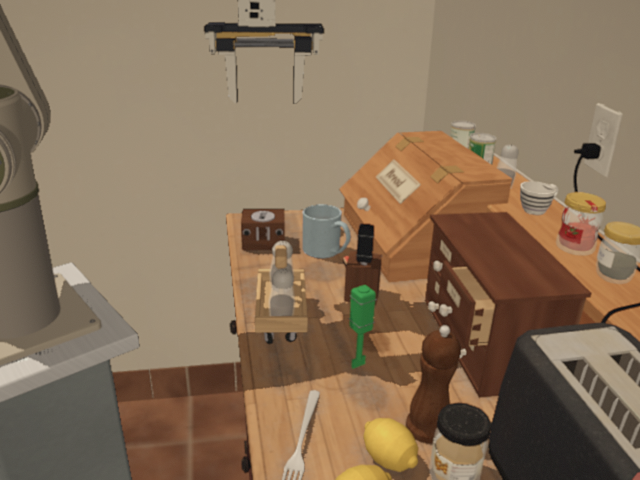

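Run:
```python
from h import *
np.set_printoptions(precision=4,suppress=True)
z=np.load('pics/wrist1.npz'); p,d=z['p'],z['d']; mp=(robot.camera_model('wrist'),z['P'])
cv2.imwrite('pics/w1a.png',cv2.resize(p[0:110,240:400,::-1],(800,550),interpolation=cv2.INTER_CUBIC))
cv2.imwrite('pics/w1b.png',cv2.resize(p[195:375,270:510,::-1],(800,600),interpolation=cv2.INTER_CUBIC))
for q,uv,zz in (('bolt',(338,213.9),.053),('cam',(308.9,56.9),.068),('buf',(312,87.5),.044),('grip',(339.7,314.2),.137)): print(q,at_z('wrist',[uv],zz,mp))
# dock top from depth: points z in .06-.072
V,U=np.nonzero(d>0); X=at_d('wrist',np.c_[U,V],d[V,U],mp)
m=(X[:,2]>.055)&(X[:,2]<.08)&(abs(X[:,0]-.5)<.1)&(abs(X[:,1])<.09)
Y=X[m]; print('dock top',len(Y),cv2.minAreaRect(Y[:,:2].astype(np.float32)*1000),Y.mean(0))
m=(X[:,2]>.045)&(X[:,2]<.07)&(abs(X[:,0]-.365)<.1)&(abs(X[:,1]+.283)<.1)
Y=X[m]; print('caddy walls',len(Y),cv2.minAreaRect(Y[:,:2].astype(np.float32)*1000),Y.mean(0))
m=(X[:,2]>.068)&(X[:,2]<.08)&(abs(X[:,0]-.525)<.06)&(abs(X[:,1]+.31)<.06)
Y=X[m]; print('stand',len(Y),cv2.minAreaRect(Y[:,:2].astype(np.float32)*1000),Y.mean(0))
m=(X[:,2]>.13)&(X[:,2]<.16)&(abs(X[:,0]-.525)<.06)&(abs(X[:,1]+.31)<.06)
Y=X[m]; print('driver top',len(Y),cv2.minAreaRect(Y[:,:2].astype(np.float32)*1000),Y.mean(0))
```

```text
bolt [[ 0.4268 -0.1864  0.053 ]]
cam [[ 0.5102 -0.0163  0.068 ]]
buf [[ 0.4943 -0.042   0.044 ]]
grip [[ 0.3651 -0.2669  0.137 ]]
dock top 5812 ((537.860595703125, -31.619552612304688), (75.12287139892578, 155.63685607910156), 52.93418884277344) [ 0.5137 -0.0128  0.0669]
caddy walls 2071 ((372.9454650878906, -262.72369384765625), (186.42105102539062, 84.20313262939453), 52.856353759765625) [ 0.3752 -0.2588  0.0552]
stand 1335 ((532.9573974609375, -300.80352783203125), (60.439083099365234, 61.081748962402344), 38.7443733215332) [ 0.5314 -0.2905  0.0756]
driver top 692 ((532.9481201171875, -300.2411804199219), (27.214452743530273, 28.606815338134766), 38.5147590637207) [ 0.5321 -0.297   0.1425]
```

View pics/w1a.png

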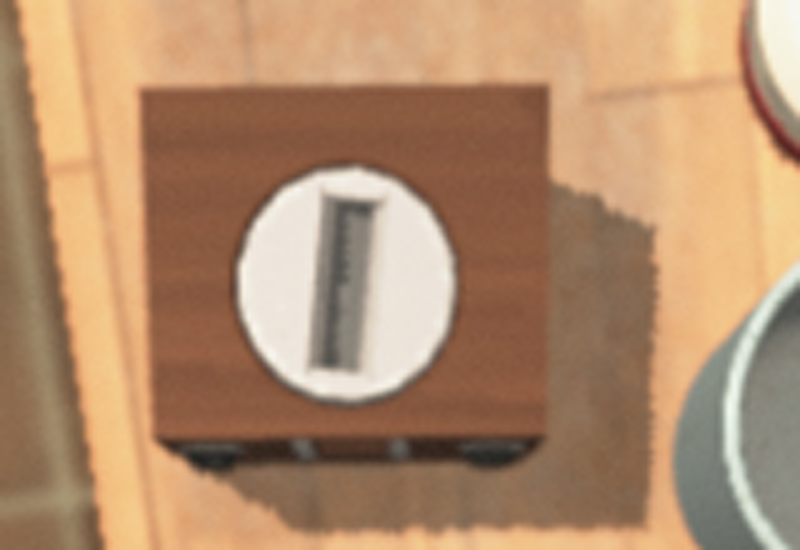

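View pics/w1b.png

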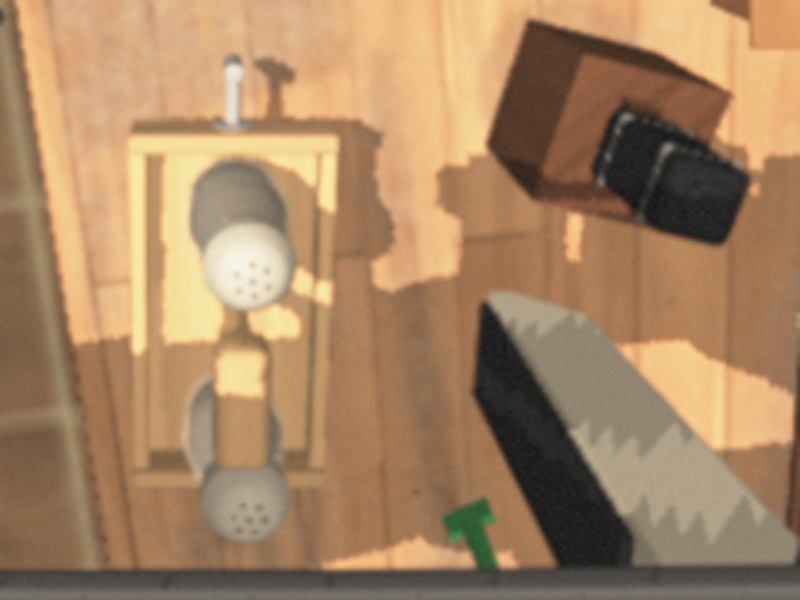

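Run:
```python
from h import *
np.set_printoptions(precision=4,suppress=True)
z=np.load('pics/wrist1.npz'); p,d=z['p'],z['d']; mp=(robot.camera_model('wrist'),z['P'])
a=lambda L,o,s: np.array(L)/s+np.array(o)
C=at_z('wrist',a([(140,88),(550,85),(548,438),(152,440)],(240,0),5),.066,mp); print(C)
print('side az',np.degrees(np.arctan2(*(C[0]-C[3])[[1,0]])),np.degrees(np.arctan2(*(C[1]-C[2])[[1,0]])),'front az+90',np.degrees(np.arctan2(*(C[3]-C[2])[[1,0]]))-90,np.degrees(np.arctan2(*(C[0]-C[1])[[1,0]]))-90)
print(np.linalg.norm(C-np.roll(C,1,0),axis=1))
print('disc',at_z('wrist',a([(347,285)],(240,0),5),.068,mp))
S=at_z('wrist',a([(350,192),(335,370)],(240,0),5),.068,mp); print('slot az',np.degrees(np.arctan2(*(S[0]-S[1])[[1,0]])))
V,U=np.nonzero(d>0); X=at_d('wrist',np.c_[U,V],d[V,U],mp)
m=(X[:,2]>.062)&(X[:,2]<.072)&(np.hypot(X[:,0]-.515,X[:,1]+.012)<.064)
Y=X[m]; r=cv2.minAreaRect(Y[:,:2].astype(np.float32)*1000);print(len(Y),r)
# caddy
C=at_z('wrist',a([(130,135),(338,135)],(270,195),800/240),.058,mp); print('caddy front corners',C,'az',np.degrees(np.arctan2(*(C[0]-C[1])[[1,0]]))-90)
C2=at_z('wrist',a([(322,485),(137,485)],(270,195),800/240),.058,mp); print(C2,np.r_[C,C2].mean(0), np.degrees(np.arctan2(*(C[0]-C2[1])[[1,0]])),np.degrees(np.arctan2(*(C[1]-C2[0])[[1,0]])))
print('boltpx',at_z('wrist',a([(233,62)],(270,195),800/240),.053,mp))
```

```text
[[ 0.499   0.0441  0.066 ]
 [ 0.5721 -0.0108  0.066 ]
 [ 0.528  -0.0707  0.066 ]
 [ 0.4543 -0.0153  0.066 ]]
side az 53.034044769902565 53.62389307406191 front az+90 53.06699153104901 53.14289652300721
[0.0742 0.0915 0.0744 0.0922]
disc [[ 0.5106 -0.0167  0.068 ]]
slot az 47.21083369436512
5383 ((512.84130859375, -12.071266174316406), (74.42234802246094, 92.14691162109375), 53.24864196777344)
caddy front corners [[ 0.3794 -0.1857  0.058 ]
 [ 0.4452 -0.2355  0.058 ]] az 52.853979085041146
[[ 0.3491 -0.3619  0.058 ]
 [ 0.2849 -0.3131  0.058 ]] [ 0.3646 -0.274   0.058 ] 53.42056360151532 52.77541053550481
boltpx [[ 0.429  -0.1875  0.053 ]]
```

```bash
python3 -m handwheel '-0.1 -0.2 -0.1 0 0 0; -0.19 -0.4 -0.3 0 0 0.01; -0.19 -0.4 -0.44 0 0 0.01; -0.19 -0.4 -0.44 0 0 0.01; -0.19 -0.4 -0.44 0 0 0.01' ;  python3 - <<'E'
from h import *
np.set_printoptions(precision=4,suppress=True)
s=robot.read_state(); print(s['t'],s['tool_pos'],R.from_rotvec(s['orientation']).as_matrix()[:,0])
mp=campose('wrist'); p,d=robot.read_camera('wrist'); np.savez('pics/wrist2.npz',p=p,d=d,P=mp[1]); cv2.imwrite("pics/wrist2.png",p[:,:,::-1])
X=cloud('wrist',d,np.ones(d.shape,bool),mp)
m=(X[:,2]>.129)&(X[:,2]<.142)&(np.hypot(X[:,0]-.365,X[:,1]+.272)<.035)
Y=X[m]; print(len(Y),cv2.minAreaRect(Y[:,:2].astype(np.float32)*1000),Y.mean(0))
E
```

```text
t: 4.95
tool_pos: [0.3607, -0.2738, 0.213]
orientation: [-2.803, -1.399, 0.006]
force: [0.2, 0.1, -0.2]
opening: 0.0931
4.95 [ 0.3607 -0.2738  0.213 ] [0.6011 0.7992 0.0004]
1775 ((364.1979675292969, -273.75787353515625), (47.40603256225586, 19.945533752441406), 52.7642707824707) [ 0.3651 -0.2724  0.1368]
```

View pics/wrist2.png

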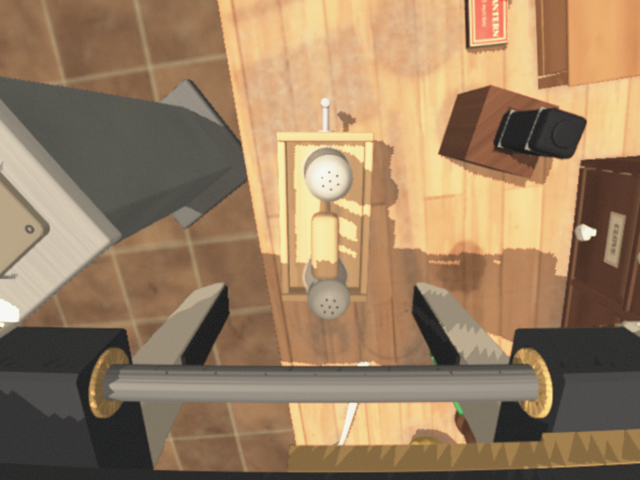

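```bash
python3 -m handwheel '0.012 0 -0.15 0 0 0; 0.012 0 -0.3 0 0 0; 0.012 0 -0.35 0 0 0; 0.012 0 -0.35 0 0 0; 0.012 0 -0.35 0 0 0' ;python3 -m handwheel '0 0 0 0 0 0; 0 0 0 0 0 0; 0 0 0 0 0 0; 0 0 0 0 0 0; 0 0 0 0 0 0' 1 15;  python3 -m handwheel '0 0 0 0 0 0; 0 0 0 0 0 0'
```

```text
t: 5.5
tool_pos: [0.3696, -0.2747, 0.1165]
orientation: [2.806, 1.407, 0.002]
force: [0.8, -0.5, 1.3]
opening: 0.0933
t: 6.0
tool_pos: [0.368, -0.2744, 0.1143]
orientation: [2.809, 1.407, 0.0]
force: [-0.6, 0.4, -0.5]
opening: 0.0576
t: 6.2
tool_pos: [0.3679, -0.2742, 0.1139]
orientation: [-2.809, -1.407, 0.0]
force: [-0.5, -0.3, 0.4]
opening: 0.0415
```

```bash
python3 -m handwheel '-0.008 0 -0.023 0 0 0; -0.008 0 -0.023 0 0 0; -0.008 0 -0.023 0 0 0' ;python3 -m handwheel '0 0 0 0 0 0; 0 0 0 0 0 0; 0 0 0 0 0 0'
```

```text
t: 6.5
tool_pos: [0.3651, -0.2739, 0.1064]
orientation: [-2.808, -1.406, 0.001]
force: [0.3, -0.1, -5.4]
opening: 0.02
t: 6.8
tool_pos: [0.3652, -0.2739, 0.1065]
orientation: [-2.808, -1.407, 0.001]
force: [-0.2, 0.7, -7.1]
opening: 0.02
```

```bash
python3 -m handwheel '0 0 -0.005 0 0 0; 0 0 -0.005 0 0 0' ;python3 -m handwheel '0 0 0 0 0 0; 0 0 0 0 0 0'
```

```text
t: 7.0
tool_pos: [0.3661, -0.2747, 0.1063]
orientation: [2.808, 1.407, 0.001]
force: [-0.6, -0.3, 0.1]
opening: 0.0202
t: 7.2
tool_pos: [0.366, -0.2747, 0.1062]
orientation: [2.808, 1.407, 0.001]
force: [0.3, 0.6, 1.9]
opening: 0.0198
```

```bash
python3 -m handwheel '0.004 0.02 0 0 0 0; 0.01 0.05 0 0 0 0; 0.018 0.09 0 0 0 0; 0.026 0.13 0 0 0 0; 0.034 0.17 0 0 0 0' ;python3 -m handwheel '0.01 0.05 0 0 0 0; 0.018 0.09 0 0 0 0; 0.023 0.115 0 0 0 0; 0.026 0.13 0 0 0 0; 0.026 0.13 0 0 0 0'; python3 -m handwheel '0 0 0 0 0 0'
```

```text
t: 7.7
tool_pos: [0.3762, -0.2223, 0.1062]
orientation: [2.808, 1.407, 0.0]
force: [-1.3, -1.5, 5.7]
opening: 0.0198
t: 8.2
tool_pos: [0.3842, -0.1826, 0.1062]
orientation: [2.808, 1.409, 0.002]
force: [0.5, 0.4, 6.0]
opening: 0.0198
t: 8.3
tool_pos: [0.3842, -0.1829, 0.1062]
orientation: [2.808, 1.409, 0.002]
force: [-0.8, 1.0, 6.0]
opening: 0.0196
```

```bash
python3 -m handwheel '0.015 0.02 -0.004 0 0 0; 0.039 0.052 -0.006 0 0 0; 0.066 0.088 -0.006 0 0 0; 0.09 0.12 -0.006 0 0 0; 0.105 0.138 -0.006 0 0 0' ; python3 -m handwheel '0 0 0 0 0 0; 0 0 0 0 0 0'
python3 - <<'E'
from h import *
np.set_printoptions(precision=4,suppress=True)
s=robot.read_state(); print(s['t'],s['tool_pos'],s['force'])
for c in ("wrist","scene","side"):
    mp=campose(c); p,d=robot.read_camera(c); np.savez(f'pics/{c}3.npz',p=p,d=d,P=mp[1])
    cv2.imwrite(f"pics/{c}3.png",p[:,:,::-1] if c=='wrist' else cv2.resize(p[180:330,200:400,::-1],(800,600),interpolation=cv2.INTER_CUBIC))
    for q in ("bolt_head","cam_slot","buffers","axle_rear_left","axle_rear_right","axle_front_right"):
        print(c,q,[(round(t['conf'],2),np.round(t['at'],1)) for t in robot.tip_of(c,q)[:3]])
E
```

```text
t: 8.8
tool_pos: [0.4165, -0.1421, 0.106]
orientation: [2.806, 1.408, 0.002]
force: [-3.2, -1.2, 16.0]
opening: 0.0194
t: 9.0
tool_pos: [0.4169, -0.1418, 0.106]
orientation: [2.806, 1.408, 0.005]
force: [-0.0, 2.7, 15.3]
opening: 0.0201
9.0 [ 0.4169 -0.1418  0.106 ] [-0.0068  2.7379 15.2993]
wrist bolt_head [(0.8, array([ 94. , 315.3]))]
wrist cam_slot []
wrist buffers [(0.58, array([ 57.2, 320.6]))]
wrist axle_rear_left [(0.61, array([185.3, 319. ]))]
wrist axle_rear_right []
wrist axle_front_right []
scene bolt_head [(0.25, array([280.5, 262.8]))]
scene cam_slot []
scene buffers [(0.7, array([233.2, 265.6]))]
scene axle_rear_left [(0.64, array([281.1, 260.9])), (0.45, array([294.8, 250.1]))]
scene axle_rear_right [(0.45, array([295.2, 273.6]))]
scene axle_front_right [(0.53, array([253.2, 264.5]))]
side bolt_head [(0.81, array([226.2, 303.4]))]
side cam_slot [(0.51, array([213.2, 317.5]))]
side buffers [(0.97, array([228.7, 308.6]))]
side axle_rear_left [(0.54, array([271.5, 248.6]))]
side axle_rear_right [(0.66, array([300.5, 342.1]))]
side axle_front_right [(0.47, array([236.8, 316.1])), (0.43, array([254.3, 303.7]))]
```

View pics/wrist3.png

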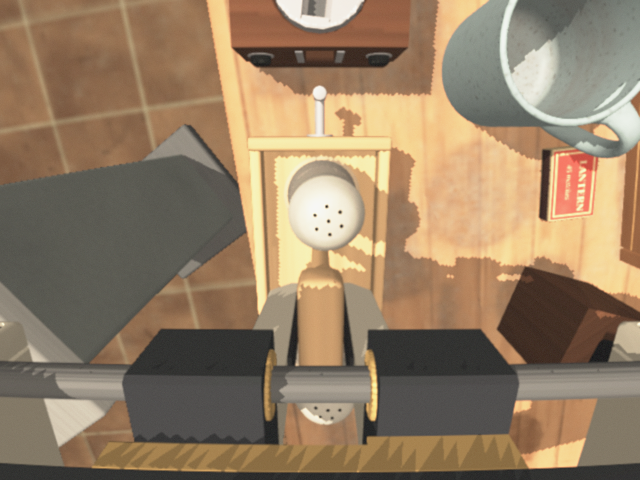

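View pics/scene3.png

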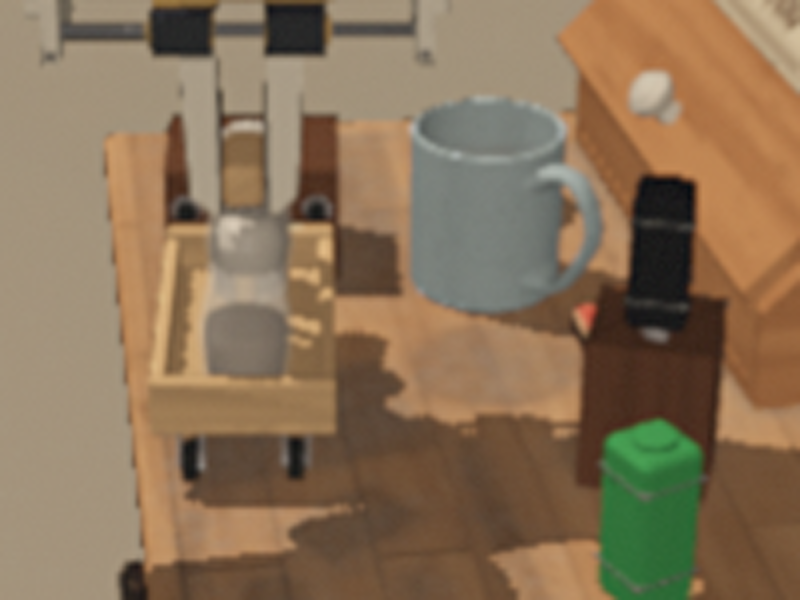

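View pics/side3.png

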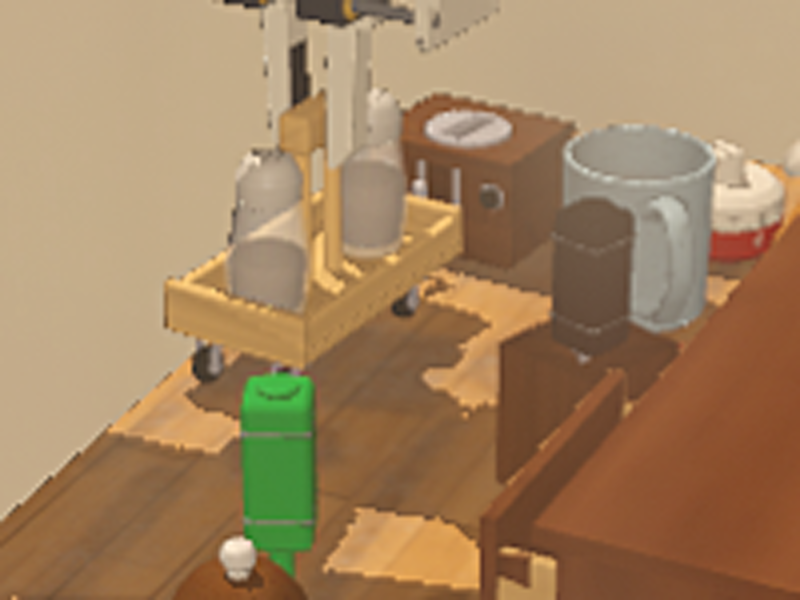

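Run:
```python
from h import *
np.set_printoptions(precision=4,suppress=True)
z=np.load('pics/wrist3.npz'); p=z['p']; mp=(robot.camera_model('wrist'),z['P'])
cv2.imwrite('pics/w3a.png',cv2.resize(p[0:150,220:420,::-1],(800,600),interpolation=cv2.INTER_CUBIC))
b=at_z('wrist',[(319.5,93)],.053,mp)[0]; B=at_z('wrist',[(315.3,94)],.042,mp)[0]
o=np.array([.5098,-.0161]); x=np.array([.599,.801]); y=np.array([-.801,.599])
for q,v in (('bolt',b),('mouth top z.056?',at_z('wrist',[(319.5,52)],.056,mp)[0]),('edgeL',at_z('wrist',[(234,48)],.066,mp)[0]),('edgeR',at_z('wrist',[(406,50)],.066,mp)[0]),('caddy fl',at_z('wrist',[(249,138)],.058,mp)[0]),('caddy fr',at_z('wrist',[(390,138)],.058,mp)[0])): print(q,v,(v[:2]-o)@x,(v[:2]-o)@y)
```

```text
bolt [ 0.4784 -0.0592  0.053 ] -0.053335037473709004 -0.0006670521702250786
mouth top z.056? [ 0.4909 -0.0424  0.056 ] -0.03242144919618905 -0.0006366088707907465
edgeL [ 0.4553 -0.0157  0.066 ] -0.03231136221122073 0.04394544255719561
edgeR [ 0.5267 -0.07    0.066 ] -0.03306414542629785 -0.04582776808798997
caddy fl [ 0.4312 -0.0548  0.058 ] -0.07807250013437203 0.03975426173524955
caddy fr [ 0.4961 -0.1032  0.058 ] -0.07793822744536139 -0.0411809611398809
```

View pics/w3a.png

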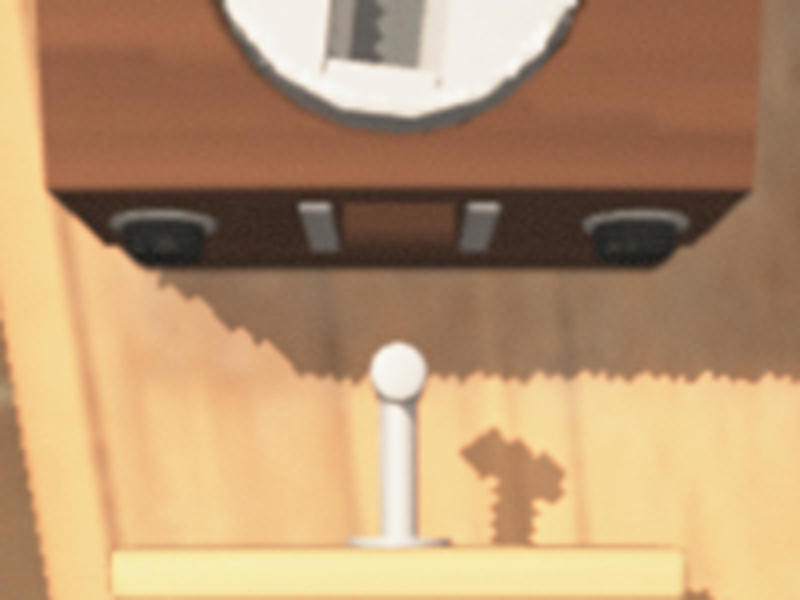

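```bash
python3 -m handwheel '0.01 0.013 0.003 0 0 0; 0.025 0.033 0.004 0 0 0; 0.045 0.06 0.004 0 0 0; 0.062 0.083 0.004 0 0 0; 0.072 0.096 0.004 0 0 0' ; python3 -m handwheel '0.004 0.006 0 0 0 0; 0.008 0.01 0 0 0 0; 0.01 0.013 0 0 0 0'
python3 - <<'E'
from h import *
np.set_printoptions(precision=4,suppress=True)
s=robot.read_state(); print(s['t'],s['tool_pos'],s['force'])
o=np.array([.5098,-.0161]); x=np.array([.599,.801]); y=np.array([-.801,.599])
print((s['tool_pos'][:2]-o)@x,(s['tool_pos'][:2]-o)@y)
for c in ("wrist","side"):
    mp=campose(c); p,d=robot.read_camera(c); np.savez(f'pics/{c}4.npz',p=p,d=d,P=mp[1])
    cv2.imwrite(f"pics/{c}4.png",cv2.resize(p[0:210,180:460,::-1],(800,600),interpolation=cv2.INTER_CUBIC) if c=='wrist' else cv2.resize(p[180:330,200:400,::-1],(800,600),interpolation=cv2.INTER_CUBIC))
E
```

```text
t: 10.55
tool_pos: [0.4375, -0.1129, 0.106]
orientation: [2.807, 1.408, 0.002]
force: [-1.1, -2.3, 9.2]
opening: 0.0202
t: 10.85
tool_pos: [0.4404, -0.1092, 0.106]
orientation: [2.807, 1.408, 0.002]
force: [-1.1, -0.7, 8.8]
opening: 0.0199
10.85 [ 0.4404 -0.1092  0.106 ] [-1.0888 -0.6697  8.7748]
-0.11613890873992071 -0.00013285318016438504
```

View pics/wrist4.png

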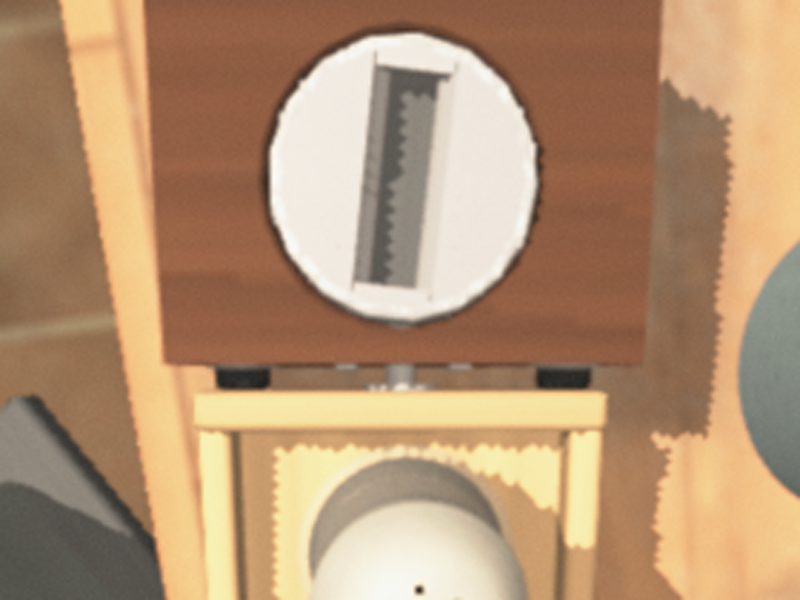

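View pics/side4.png

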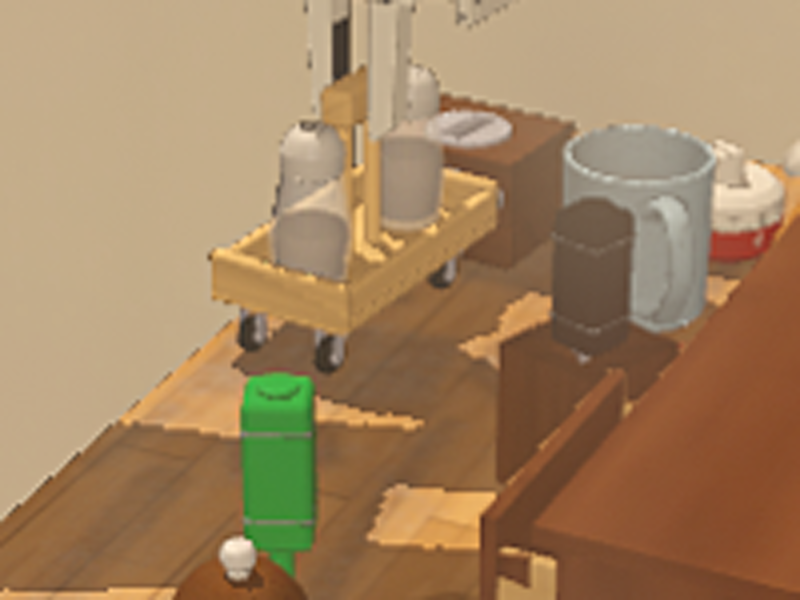

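```bash
python3 -m handwheel '0.001 0.001 0.001 0 0 0; 0.002 0.003 0.001 0 0 0; 0.002 0.003 0.001 0 0 0; 0.002 0.003 0.001 0 0 0; 0.002 0.003 0.001 0 0 0';  python3 -m handwheel '0 0 0 0 0 0'
python3 - <<'E'
from h import *
np.set_printoptions(precision=4,suppress=True)
s=robot.read_state(); print(s['t'],s['tool_pos'],s['force'])
o=np.array([.5098,-.0161]); x=np.array([.599,.801]); y=np.array([-.801,.599])
print((s['tool_pos'][:2]-o)@x,(s['tool_pos'][:2]-o)@y, s['force'][:2]@x)
c='wrist'
mp=campose(c); p,d=robot.read_camera(c)
cv2.imwrite(f"pics/w5.png",cv2.resize(p[60:160,240:400,::-1],(800,500),interpolation=cv2.INTER_CUBIC))
for q in ("axle_rear_left","axle_rear_right","axle_front_right"):
    robot.read_camera('scene'); print(q,[(round(t['conf'],2),np.round(t['at'],1)) for t in robot.tip_of('scene',q)[:3]])
p,d=robot.read_camera('scene'); cv2.imwrite("pics/s5.png",cv2.resize(p[200:320,220:340,::-1],(600,600),interpolation=cv2.INTER_CUBIC))
E
```

```text
t: 11.45
tool_pos: [0.4406, -0.1085, 0.1061]
orientation: [2.807, 1.408, 0.001]
force: [-0.4, -2.1, 7.2]
opening: 0.0197
t: 11.55
tool_pos: [0.4406, -0.1085, 0.1061]
orientation: [2.807, 1.408, 0.001]
force: [-1.7, -0.9, 6.7]
opening: 0.0199
11.55 [ 0.4406 -0.1085  0.1061] [-1.6724 -0.913   6.729 ]
-0.1154849359143982 3.542911377501344e-05 -1.7330694691122515
axle_rear_left [(0.63, array([283.1, 251.4]))]
axle_rear_right [(0.51, array([283.8, 272.1]))]
axle_front_right []
```

View pics/w5.png

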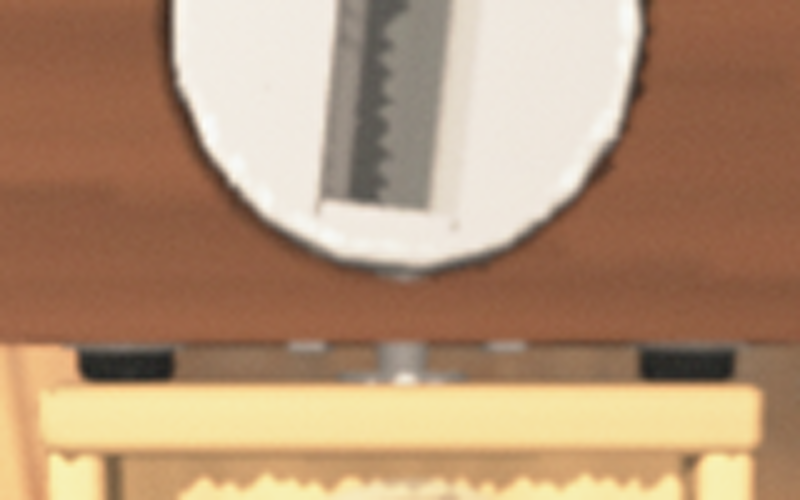

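View pics/s5.png

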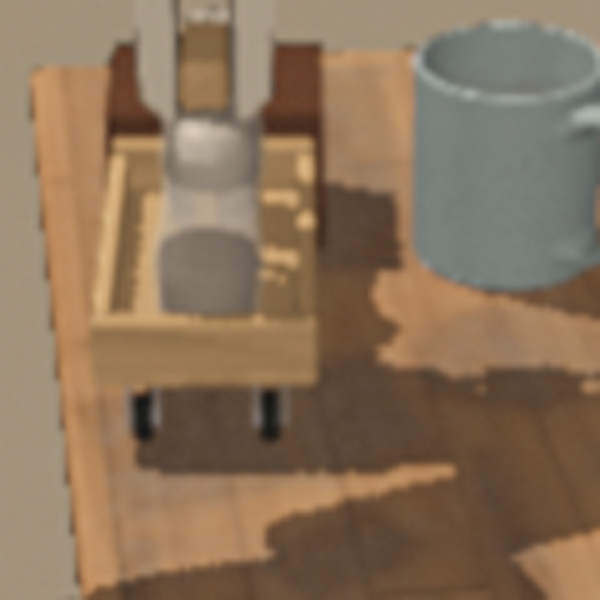

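```bash
python3 -m handwheel '-0.001 -0.001 0.002 0 0 0; -0.001 -0.001 0.003 0 0 0; -0.001 -0.001 0.003 0 0 0';  python3 -m handwheel '0 0 0 0 0 0; 0 0 0 0 0 0; 0 0 0 0 0 0; 0 0 0 0 0 0' -0.2;  python3 -m handwheel '0 0 0.1 0 0 0; 0 0 0.25 0 0 0; 0 0 0.4 0 0 0; 0 0 0.45 0 0 0; 0 0 0.45 0 0 0' -0.2
python3 - <<'E'
from h import *
np.set_printoptions(precision=4,suppress=True)
s=robot.read_state(); print(s['t'],s['tool_pos'],s['force'])
c='wrist'
mp=campose(c); p,d=robot.read_camera(c);np.savez(f'pics/{c}6.npz',p=p,d=d,P=mp[1])
cv2.imwrite(f"pics/w6.png",p[:,:,::-1])
E
```

```text
t: 12.25
tool_pos: [0.4399, -0.1088, 0.1061]
orientation: [-2.808, -1.408, -0.0]
force: [0.6, 0.8, 2.4]
opening: 0.0198
t: 12.65
tool_pos: [0.4397, -0.1095, 0.1059]
orientation: [-2.808, -1.407, 0.001]
force: [0.5, 0.2, 0.5]
opening: 0.0472
t: 13.15
tool_pos: [0.4416, -0.1102, 0.2441]
orientation: [2.805, 1.405, 0.006]
force: [0.4, 0.6, -0.4]
opening: 0.0559
13.15 [ 0.4416 -0.1102  0.2441] [ 0.418   0.5599 -0.4473]
```

View pics/w6.png

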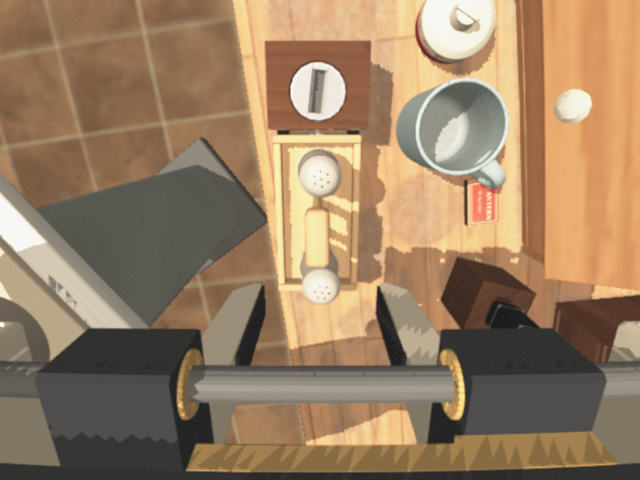

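Run:
```python
from h import *
np.set_printoptions(precision=4,suppress=True)
X=[]
for f in ('wrist1','wrist2','wrist3','wrist6','scene1','side3'):
    z=np.load(f'pics/{f}.npz'); c=''.join(a for a in f if a.isalpha())
    m=np.ones(z['d'].shape,bool)
    if c=='wrist': m[270:]=False
    X.append(cloud(c,z['d'],m,(robot.camera_model(c),z['P'])))
X=np.vstack(X); c0=np.array([.533,-.300])
D=X[:,:2]-c0; a=np.radians(38.6)
u=D@[np.cos(a),np.sin(a)]; v=D@[-np.sin(a),np.cos(a)]
# height map 20mm cells
for name,s in (('all',X),):
    print('rows v (az128.6) from +140 to -140; cols u (az38.6) -140..140; max z mm')
    for vv in range(140,-150,-20):
        print(f'{vv:5d}',' '.join('%4d'%(np.percentile(X[k,2],95)*1000) if (k:=(abs(u*1000-uu)<10)&(abs(v*1000-vv)<10)&(X[:,2]<.25)).sum()>3 else '   .' for uu in range(-140,150,20)))
z=np.load('pics/wrist6.npz'); Xw=cloud('wrist',z['d'],np.ones((480,640),bool),(robot.camera_model('wrist'),z['P']))
o=np.array([.5098,-.0161]); x=np.array([.599,.801]); y=np.array([-.801,.599])
for lo,hi,r,cc in ((.129,.142,.035,(.44,-.109)),):
    k=(Xw[:,2]>lo)&(Xw[:,2]<hi)&(np.hypot(*(Xw[:,:2]-cc).T)<r); print(cv2.minAreaRect(Xw[k,:2].astype(np.float32)*1000))
    b=np.array(cv2.minAreaRect(Xw[k,:2].astype(np.float32))[0]); print((b-o)@x,(b-o)@y)
```

```text
rows v (az128.6) from +140 to -140; cols u (az38.6) -140..140; max z mm
  140   40  137  138  128  127   75   53  206    2    2    2    2    2   89   91
  120  138  138  138  127  126   59    2  208    2  191    3    2    2   91   23
  100   79   40   54   55   55   59    3  223  195    2    2    2    2   91   12
   80   55   55   55    2    2    2    2    2    2    2    2    2    2   90   90
   60    2    2    2    2    2    2    2    2    2    2    2    2    7   82   85
   40    2    2    2    2    2    2   17    2    2    2    2   16   16   69   77
   20    2    2    2    2    2   67  130  142  121    3    2   16   16   16   67
    0    2    2    2    2    2   73  143  147  143    2    2   15   70   78   86
  -20    2    2    2    2    2   75  137  144  128    2   73   80   86   94  105
  -40    2    2    2    2    2   15   76   76   76   73   88   97  105  115  121
  -60    2    2    2    2    2    2    3    3    2    2  104  116  124  131  141
  -80    2    2    2    2    2    2    2    2    2    2  117  133  142  150  158
 -100    2    2    2    2    2    2    2    2    2    2    2  150  160  168  170
 -120    2    2    2   37  110  172  138  149    2    2    2  165  172  183  196
 -140  164    2  174  172  173  174  177  177  128    2    2  151  189  202  206
((439.71441650390625, -109.42488098144531), (47.72136306762695, 19.615888595581055), 53.472660064697266)
-0.11673454508814814 0.00023700320954325914
```

```bash
python3 -m handwheel '0.08 -0.16 0 0 0 -0.1; 0.16 -0.32 0 0 0 -0.2; 0.24 -0.48 0 0 0 -0.3; 0.305 -0.63 0 0 0 -0.324; 0.305 -0.634 0 0 0 -0.324';  python3 -m handwheel '0 0 0 0 0 0; 0 0 0 0 0 0'
python3 - <<'E'
from h import *
np.set_printoptions(precision=4,suppress=True)
s=robot.read_state(); M=R.from_rotvec(s['orientation']).as_matrix(); print(s['t'],s['tool_pos'],s['q'],np.degrees(np.arctan2(M[1,0],M[0,0])),M[:,2])
c='wrist'
mp=campose(c); p,d=robot.read_camera(c);np.savez(f'pics/{c}7.npz',p=p,d=d,P=mp[1])
X=cloud('wrist',d,np.ones((480,640),bool),mp)
for lo,hi in ((.068,.08),(.13,.142),(.13,.16)):
    k=(X[:,2]>lo)&(X[:,2]<hi)&(np.hypot(X[:,0]-.533,X[:,1]+.3)<.045); print(k.sum(),cv2.minAreaRect(X[k,:2].astype(np.float32)*1000),X[k].mean(0))
cv2.imwrite(f"pics/w7.png",p[:,:,::-1])
E
```

```text
t: 13.7
tool_pos: [0.5305, -0.303, 0.2356]
orientation: [-2.962, -1.032, 0.007]
force: [-0.6, 0.5, -1.0]
opening: 0.0559
t: 13.9
tool_pos: [0.5306, -0.2985, 0.2392]
orientation: [-2.962, -1.039, 0.003]
force: [0.8, 2.0, 0.5]
opening: 0.0557
13.9 [ 0.5306 -0.2985  0.2392] [-0.5969  0.1497  1.4297  0.0005  1.5657  0.2992] 38.65637728133251 [-0.0026  0.0023 -1.    ]
2490 ((533.2185668945312, -301.2232666015625), (60.20942306518555, 60.11994552612305), 38.636905670166016) [ 0.5386 -0.2965  0.076 ]
246 ((533.4227905273438, -300.95050048828125), (27.83901596069336, 27.372278213500977), 38.32077407836914) [ 0.5405 -0.2952  0.138 ]
1354 ((533.4227905273438, -300.95050048828125), (27.83901596069336, 27.372278213500977), 38.32077407836914) [ 0.535  -0.2996  0.1437]
```

View pics/w7.png

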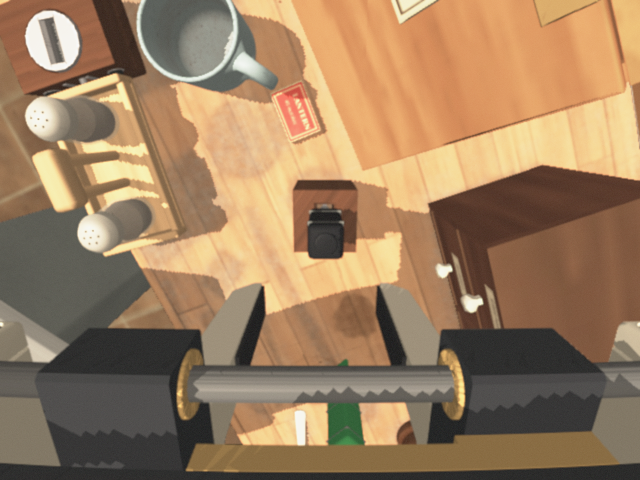

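Two driver shapes show: the black-handled one upright in its wooden stand at (325,238), and the green one at (345,400). The black one fits the description. An enlarged crop will confirm it.

Run:
```python
import numpy as np,cv2
z=np.load('pics/wrist7.npz'); cv2.imwrite('pics/w7a.png',cv2.resize(z['p'][170:270,265:385,::-1],(720,600),interpolation=cv2.INTER_CUBIC))
```

```text
(no output)
```

View pics/w7a.png

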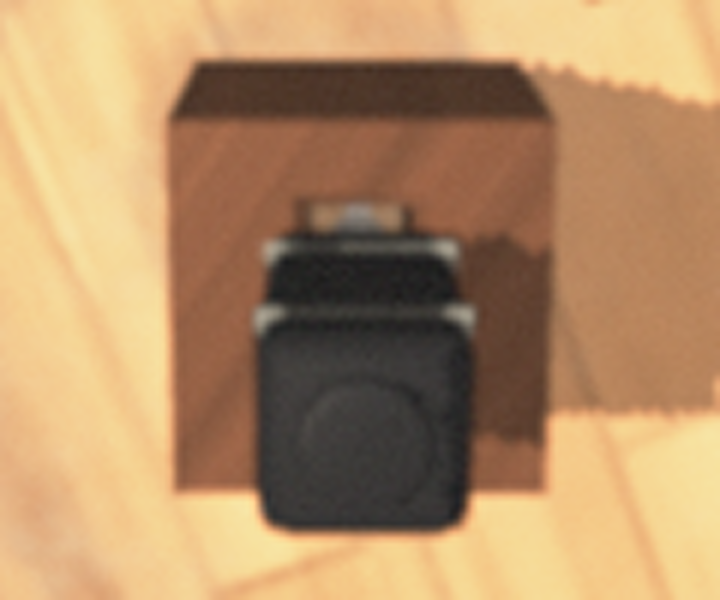

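The crop confirms the black handle in the stand. The hole is long along the tool's x, so the blade also lies along the tool's x (azimuth 38.6°). Descending to grip.

```bash
python3 -m handwheel '0.009 -0.008 -0.1 0 0 0; 0.009 -0.008 -0.25 0 0 0; 0.009 -0.008 -0.4 0 0 0; 0.009 -0.008 -0.48 0 0 0; 0.009 -0.008 -0.48 0 0 0';  python3 -m handwheel '0 0 0 0 0 0; 0 0 0 0 0 0'; python3 -c "
from h import *
s=robot.read_state();print(s['tool_pos'],s['force'])"
```

```text
t: 14.45
tool_pos: [0.5311, -0.2985, 0.0927]
orientation: [-2.958, -1.04, 0.007]
force: [0.2, 0.9, 0.1]
opening: 0.0563
t: 14.65
tool_pos: [0.5357, -0.3026, 0.1004]
orientation: [2.961, 1.039, 0.004]
force: [-0.3, 0.3, 0.3]
opening: 0.0559
[ 0.53573836 -0.3025838   0.10037753] [-0.27715076  0.27083028  0.26623274]
```

```bash
python3 -m handwheel '-0.008 0.005 -0.02 0 0 0; -0.008 0.005 -0.02 0 0 0; -0.008 0.005 -0.02 0 0 0';  python3 -m handwheel '0 0 0 0 0 0; 0 0 0 0 0 0'
```

```text
t: 14.95
tool_pos: [0.5319, -0.3008, 0.0917]
orientation: [2.964, 1.039, 0.001]
force: [-0.5, 0.3, 0.2]
opening: 0.0554
t: 15.15
tool_pos: [0.5319, -0.3008, 0.0914]
orientation: [2.965, 1.039, 0.0]
force: [0.1, -0.2, -0.6]
opening: 0.0556
```

```bash
python3 -m handwheel '0.004 0 0.004 0 0 0; 0.004 0 0.004 0 0 0; 0.004 0 0.004 0 0 0; 0.004 0 0.004 0 0 0; 0.004 0 0.004 0 0 0' 1 40;  python3 -m handwheel '0 0 0 0 0 0; 0 0 0 0 0 0; 0 0 0 0 0 0'
```

```text
t: 15.65
tool_pos: [0.533, -0.3007, 0.0924]
orientation: [-2.965, -1.039, 0.0]
force: [-0.0, -0.7, -0.1]
opening: 0.0282
t: 15.95
tool_pos: [0.533, -0.3007, 0.0924]
orientation: [-2.965, -1.039, 0.0]
force: [0.6, -0.1, 0.5]
opening: 0.028
```

```bash
python3 -m handwheel '0 0 0.05 0 0 0; 0 0 0.15 0 0 0; 0 0 0.3 0 0 0; 0 0 0.45 0 0 0; 0 0 0.5 0 0 0';  python3 -m handwheel '0 0 0 0 0 0; 0 0 0 0 0 0'
python3 - <<'E'
from h import *
np.set_printoptions(precision=4,suppress=True)
s=robot.read_state(); M=R.from_rotvec(s['orientation']).as_matrix(); print(s['t'],s['tool_pos'],s['q'],np.degrees(np.arctan2(M[1,0],M[0,0])),M[:,2],s['force'])
for c,(r,l) in (('scene',(150,300)),('side',(160,280))):
    p,d=robot.read_camera(c); mp=campose(c); np.savez(f'pics/{c}8.npz',p=p,d=d,P=mp[1])
    tip=s['tool_pos']+M[:,2]*.0874; uv=proj(c,[tip,s['tool_pos']])
    print(c,uv)
    x,y=uv.mean(0).astype(int); cv2.imwrite(f'pics/{c}8.png',cv2.resize(p[y-50:y+50,x-60:x+60,::-1],(720,600),interpolation=cv2.INTER_CUBIC))
    print([(t['conf'],t['at']) for t in robot.tip_of(c,'driver')[:3]])
E
```

```text
t: 16.45
tool_pos: [0.535, -0.302, 0.2501]
orientation: [2.958, 1.037, 0.009]
force: [0.7, -0.2, 0.1]
opening: 0.028
t: 16.65
tool_pos: [0.5326, -0.3004, 0.2414]
orientation: [-2.964, -1.039, 0.001]
force: [-0.4, -0.7, -1.2]
opening: 0.0274
16.65 [ 0.5326 -0.3004  0.2414] [-0.5974  0.1541  1.421   0.      1.5676  0.299 ] 38.641499657550256 [-0.001   0.0007 -1.    ] [-0.4305 -0.6568 -1.1501]
scene [[364.9652 220.6985]
 [368.0077 174.0092]]
[(0.96, [365.8, 358.2]), (0.8, [217.4, 364.8])]
side [[347.9344 225.8079]
 [349.6916 180.1003]]
[(0.71, [225.1, 347.1])]
```

View pics/scene8.png

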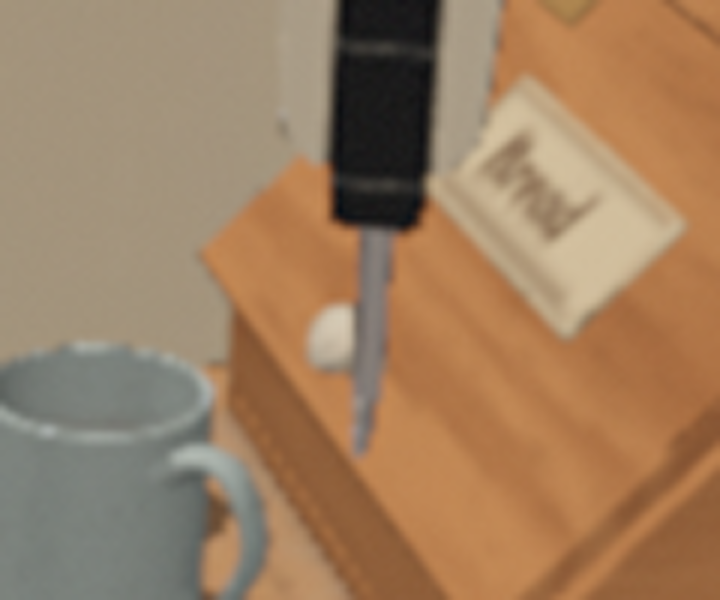

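View pics/side8.png

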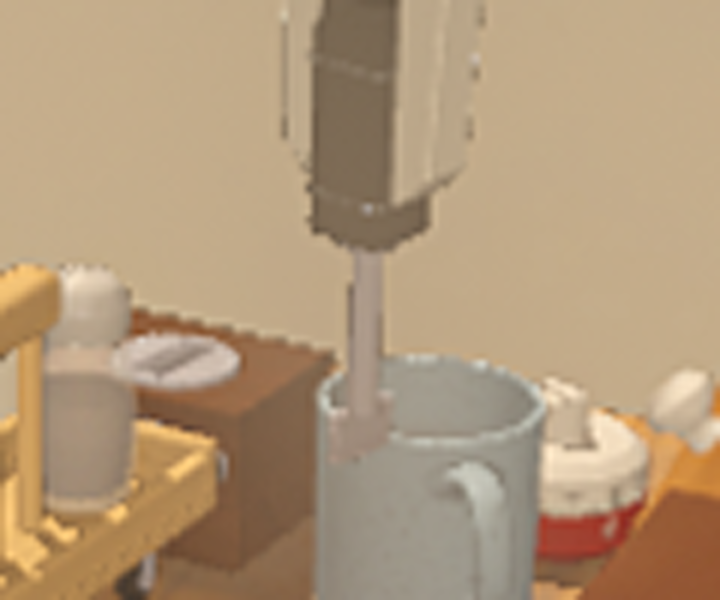

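Run:
```python
from h import *
np.set_printoptions(precision=4,suppress=True)
m=robot.camera_model('wrist')
def az(a,b): return np.degrees(np.arctan2(b[1]-a[1],b[0]-a[0]))
for f,box in (('wrist4',(260,0,380,120)),('wrist6',(285,55,350,125)),('wrist7',(10,0,100,80)),):
    z=np.load(f'pics/{f}.npz'); p=z['p'];d=z['d']; mp=(m,z['P'])
    x0,y0,x1,y1=box
    g=cv2.cvtColor(p,cv2.COLOR_RGB2HSV)
    U,V=np.meshgrid(np.arange(640),np.arange(480))
    W=at_z('wrist',np.c_[U.ravel(),V.ravel()],.068,mp).reshape(480,640,3)
    rr=np.hypot(W[...,0]-.5100,W[...,1]+.0163)
    disc=(rr<.035)&(g[...,1]<50)&(g[...,2]>150)
    if disc.sum()==0: print(f,'none'); continue
    hull=cv2.convexHull(np.argwhere(disc)[:,::-1].astype(np.int32).reshape(-1,1,2))
    el=cv2.fitEllipse(hull); c=at_z('wrist',[el[0]],.068,mp)[0]
    rr=np.hypot(W[...,0]-c[0],W[...,1]-c[1])
    slot=(rr<.0205)&(g[...,2]<195)
    n,l,st,_=cv2.connectedComponentsWithStats(slot.astype(np.uint8)); k=1+np.argmax(st[1:,4]); Y=W[l==k][:,:2]
    print(f,'disc c',c,'slot n',len(Y),cv2.minAreaRect((Y*1000).astype(np.float32)))
```

```text
wrist4 disc c [ 0.5082 -0.0191  0.068 ] slot n 1663 ((508.7754821777344, -15.806024551391602), (35.22196960449219, 12.070846557617188), 46.51445007324219)
wrist6 disc c [ 0.5085 -0.0184  0.068 ] slot n 560 ((509.09844970703125, -15.479146957397461), (35.707069396972656, 11.864931106567383), 46.001686096191406)
wrist7 disc c [ 0.5105 -0.0158  0.068 ] slot n 666 ((509.8392028808594, -15.27165412902832), (36.47675704956055, 13.730194091796875), 46.2050666809082)
```

```bash
python3 -m handwheel '0 0.07 0 0 0 0.02; -0.01 0.18 0 0 0 0.05; -0.02 0.3 0 0 0 0.08; -0.03 0.42 0 0 0 0.12; -0.04 0.52 0 0 0 0.171';  python3 -m handwheel '-0.01 0.12 0 0 0 0; -0.02 0.24 0 0 0 0; -0.03 0.36 0 0 0 0; -0.037 0.42 0 0 0 0; -0.037 0.428 0 0 0 0';python3 -m handwheel '0 0 0 0 0 0; 0 0 0 0 0 0; 0 0 0 0 0 0'
python3 - <<'E'
from h import *
np.set_printoptions(precision=4,suppress=True)
s=robot.read_state(); M=R.from_rotvec(s['orientation']).as_matrix(); print(s['t'],s['tool_pos'],s['q'],np.degrees(np.arctan2(M[1,0],M[0,0])),M[:,2],s['force'])
E
```

```text
t: 17.35
tool_pos: [0.5201, -0.142, 0.2414]
orientation: [-2.885, -1.239, 0.001]
force: [0.7, 0.3, -1.3]
opening: 0.0278
t: 17.85
tool_pos: [0.509, -0.0134, 0.2417]
orientation: [-2.885, -1.241, 0.001]
force: [0.5, -1.1, -1.1]
opening: 0.0277
t: 18.15
tool_pos: [0.5099, -0.0172, 0.2422]
orientation: [-2.889, -1.234, 0.001]
force: [-0.3, 0.2, -1.8]
opening: 0.0278
18.15 [ 0.5099 -0.0172  0.2422] [-0.134  -0.1231  1.6996 -0.0002  1.5655  0.6292] 46.269305799812194 [-0.0003 -0.0001 -1.    ] [-0.3465  0.1896 -1.8233]
```

```bash
python3 -m handwheel '-0.001 0.004 -0.06 0 0 0; -0.001 0.004 -0.13 0 0 0; -0.001 0.004 -0.2 0 0 0; -0.001 0.004 -0.25 0 0 0; -0.001 0.004 -0.25 0 0 0'; python3 -m handwheel '0 0 0 0 0 0; 0 0 0 0 0 0; 0 0 0 0 0 0'
python3 - <<'E'
from h import *
np.set_printoptions(precision=4,suppress=True)
s=robot.read_state(); M=R.from_rotvec(s['orientation']).as_matrix(); print(s['t'],s['tool_pos'],np.degrees(np.arctan2(M[1,0],M[0,0])),M[:,2],s['force'])
for c in ('scene','side','wrist'):
    mp=campose(c); p,d=robot.read_camera(c); np.savez(f'pics/{c}9.npz',p=p,d=d,P=mp[1])
    tip=s['tool_pos']+M[:,2]*.0874; uv=proj(c,[tip,s['tool_pos'],[.5095,-.016,.068]],mp)
    print(c,uv)
    x,y=uv[0].astype(int); 
    if c=='wrist': cv2.imwrite('pics/wrist9.png',p[:,:,::-1])
    else: cv2.imwrite(f'pics/{c}9.png',cv2.resize(p[y-40:y+20,x-40:x+40,::-1],(800,600),interpolation=cv2.INTER_CUBIC))
E
```

```text
t: 18.65
tool_pos: [0.5079, -0.0155, 0.1647]
orientation: [-2.887, -1.234, 0.006]
force: [-0.5, 0.1, -1.0]
opening: 0.0276
t: 18.95
tool_pos: [0.5104, -0.0152, 0.1688]
orientation: [2.887, 1.235, 0.003]
force: [-0.2, 0.1, -1.2]
opening: 0.0279
18.95 [ 0.5104 -0.0152  0.1688] 46.332902836859574 [ 0.0022 -0.0003 -1.    ] [-0.2389  0.1274 -1.2398]
scene [[261.4243 209.9731]
 [260.6999 171.1345]
 [261.2914 215.9813]]
side [[316.6458 205.0724]
 [317.0552 168.459 ]
 [316.1187 210.6621]]
wrist [[320.5076 246.9502]
 [320.5265 299.8378]
 [320.074  243.2798]]
```

View pics/scene9.png

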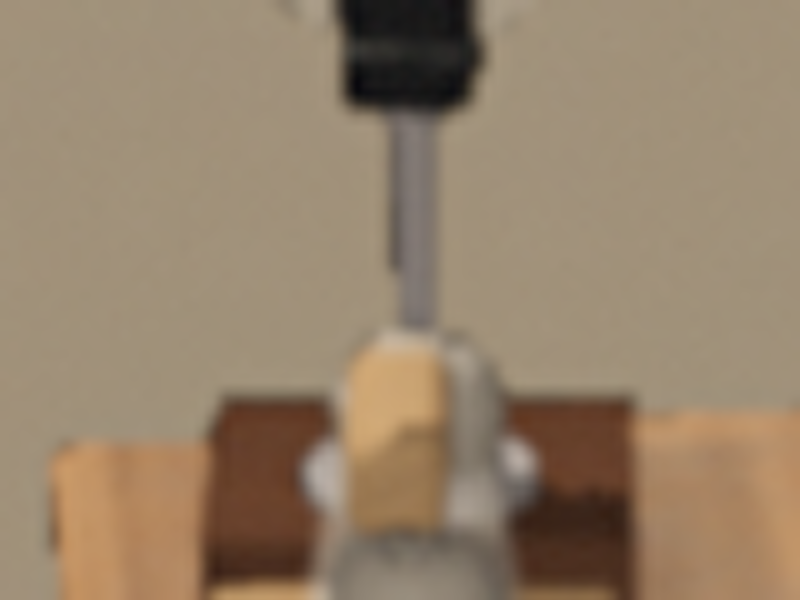

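View pics/side9.png

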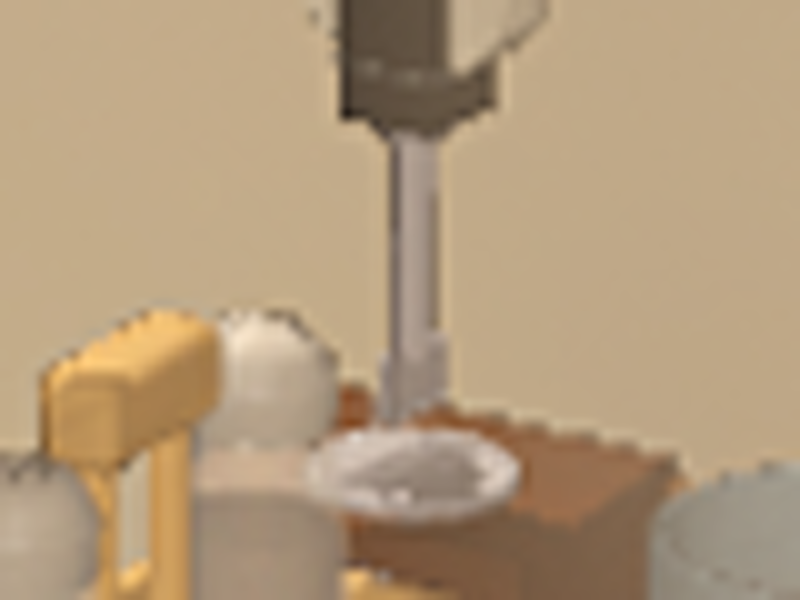

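View pics/wrist9.png

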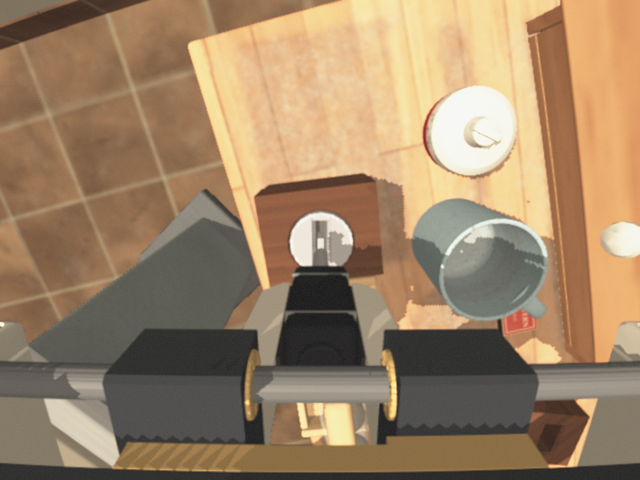

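Run:
```python
import numpy as np,cv2
z=np.load('pics/wrist9.npz'); cv2.imwrite('pics/w9a.png',cv2.resize(z['p'][205:280,270:370,::-1],(800,600),interpolation=cv2.INTER_CUBIC))
```

```text
(no output)
```

View pics/w9a.png

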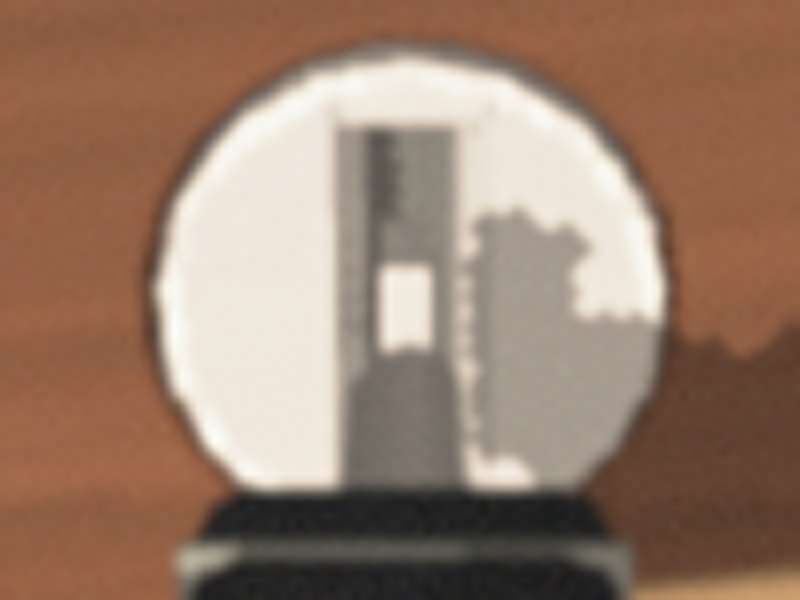

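```bash
python3 -m handwheel '-0.001 -0.004 -0.02 0 0 0; -0.001 -0.004 -0.04 0 0 0; -0.001 -0.004 -0.058 0 0 0; -0.001 -0.004 -0.058 0 0 0'; python3 -m handwheel '0 0 0 0 0 0; 0 0 0 0 0 0'
python3 - <<'E'
from h import *
np.set_printoptions(precision=4,suppress=True)
s=robot.read_state(); M=R.from_rotvec(s['orientation']).as_matrix(); print(s['t'],s['tool_pos'],np.degrees(np.arctan2(M[1,0],M[0,0])),M[:,2],s['force'],s['wrist_torque'])
mp=campose('wrist'); p,d=robot.read_camera('wrist'); cv2.imwrite('pics/w10.png',cv2.resize(p[205:280,270:370,::-1],(800,600),interpolation=cv2.INTER_CUBIC))
E
```

```text
t: 19.5
tool_pos: [0.5084, -0.0161, 0.1485]
orientation: [-2.887, -1.236, 0.003]
force: [-1.0, 0.7, -1.4]
opening: 0.0281
t: 19.7
tool_pos: [0.5094, -0.0163, 0.1502]
orientation: [2.888, 1.236, 0.0]
force: [-0.2, -0.0, -0.8]
opening: 0.0274
19.7 [ 0.5094 -0.0163  0.1502] 46.3352288889172 [ 0.0002 -0.     -1.    ] [-0.2457 -0.0307 -0.8236] [-0.0061 -0.0457 -0.0262]
```

View pics/w10.png

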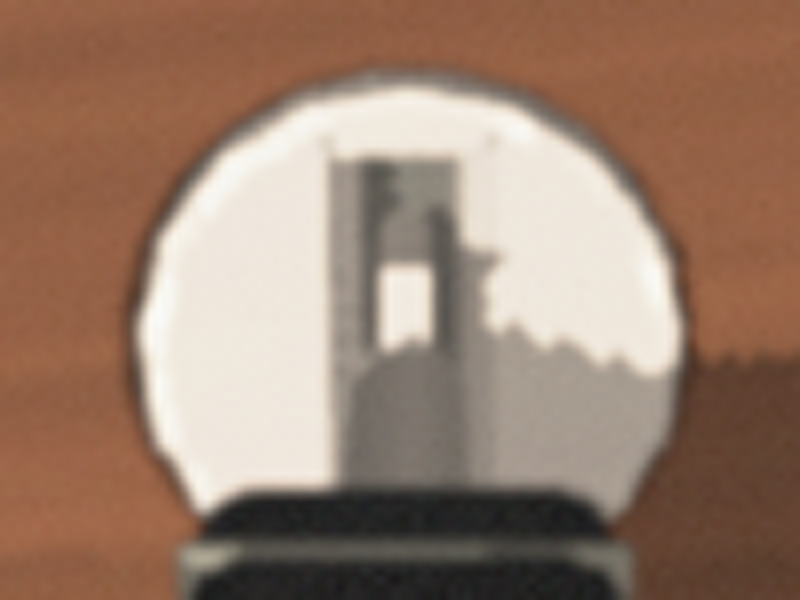

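```bash
python3 -m handwheel '0.001 0 -0.009 0 0 0; 0.001 0 -0.009 0 0 0';  python3 -m handwheel '0 0 0 0 0 -0.1; 0 0 0 0 0 -0.2; 0 0 0 0 0 -0.3; 0 0 0 0 0 -0.4; 0 0 0 0 0 -0.5'; python3 -m handwheel '0 0 0 0 0 -0.1; 0 0 0 0 0 -0.2; 0 0 0 0 0 -0.3; 0 0 0 0 0 -0.4; 0 0 0 0 0 -0.5'
python3 - <<'E'
from h import *
np.set_printoptions(precision=4,suppress=True)
s=robot.read_state(); M=R.from_rotvec(s['orientation']).as_matrix(); print(s['t'],s['tool_pos'],np.degrees(np.arctan2(M[1,0],M[0,0])),M[:,2],s['force'],s['wrist_torque'])
mp=campose('wrist'); p,d=robot.read_camera('wrist'); cv2.imwrite('pics/w11.png',cv2.resize(p[195:285,260:380,::-1],(800,600),interpolation=cv2.INTER_CUBIC))
E
```

```text
t: 19.95
tool_pos: [0.5095, -0.0163, 0.1471]
orientation: [-2.888, -1.236, 0.0]
force: [0.1, -1.3, -0.5]
opening: 0.0281
t: 20.45
tool_pos: [0.5098, -0.0166, 0.1474]
orientation: [3.074, 0.644, 0.001]
force: [1.3, 0.3, -2.0]
opening: 0.0276
t: 20.95
tool_pos: [0.5098, -0.0166, 0.1474]
orientation: [3.141, 0.032, 0.001]
force: [0.5, -1.4, -1.6]
opening: 0.0278
20.95 [ 0.5098 -0.0166  0.1474] 1.1496296645626727 [ 0.0005 -0.0007 -1.    ] [ 0.4806 -1.382  -1.5768] [-0.3068 -0.1391  0.0576]
```

View pics/w11.png

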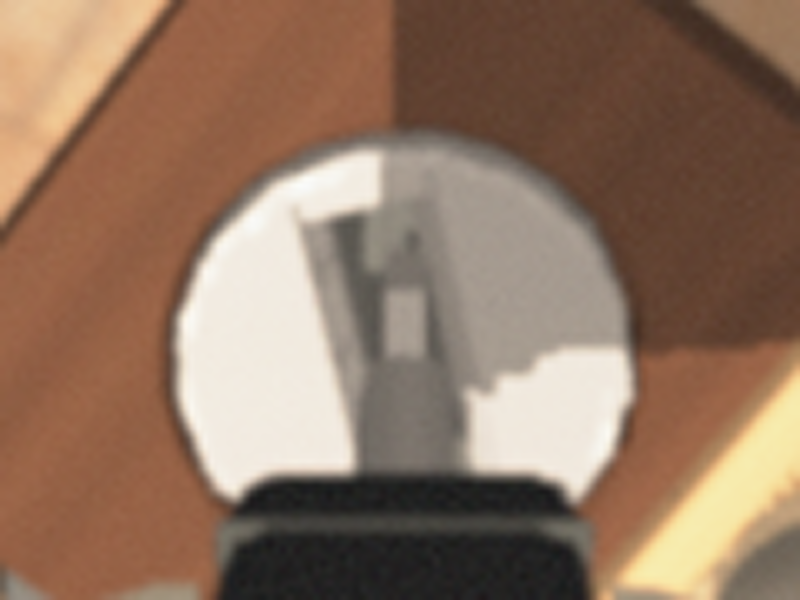

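```bash
python3 -m handwheel '0 0 0 0 0 -0.1; 0 0 0 0 0 -0.2; 0 0 0 0 0 -0.3; 0 0 0 0 0 -0.4; 0 0 0 0 0 -0.5'; python3 -m handwheel '0 0 0 0 0 -0.1; 0 0 0 0 0 -0.2; 0 0 0 0 0 -0.25; 0 0 0 0 0 -0.3; 0 0 0 0 0 -0.3'
python3 - <<'E'
from h import *
np.set_printoptions(precision=4,suppress=True)
s=robot.read_state(); M=R.from_rotvec(s['orientation']).as_matrix(); print(s['t'],s['tool_pos'],s['q'],np.degrees(np.arctan2(M[1,0],M[0,0])),M[:,2],s['force'],s['wrist_torque'])
mp=campose('wrist'); p,d=robot.read_camera('wrist'); cv2.imwrite('pics/w12.png',cv2.resize(p[195:285,260:380,::-1],(800,600),interpolation=cv2.INTER_CUBIC))
E
```

```text
t: 21.5
tool_pos: [0.5097, -0.0167, 0.1474]
orientation: [3.087, -0.579, 0.001]
force: [0.2, -2.2, -1.5]
opening: 0.0279
t: 22.0
tool_pos: [0.5096, -0.0167, 0.1474]
orientation: [2.999, -0.935, 0.001]
force: [1.3, -2.1, -2.0]
opening: 0.028
22.0 [ 0.5096 -0.0167  0.1474] [-0.1328 -0.0695  1.8236 -0.0007  1.3872  2.0424] -34.62028211299022 [ 0.0001 -0.0007 -1.    ] [ 1.292  -2.1247 -1.98  ] [-0.5408 -0.0709  0.1489]
```

View pics/w12.png

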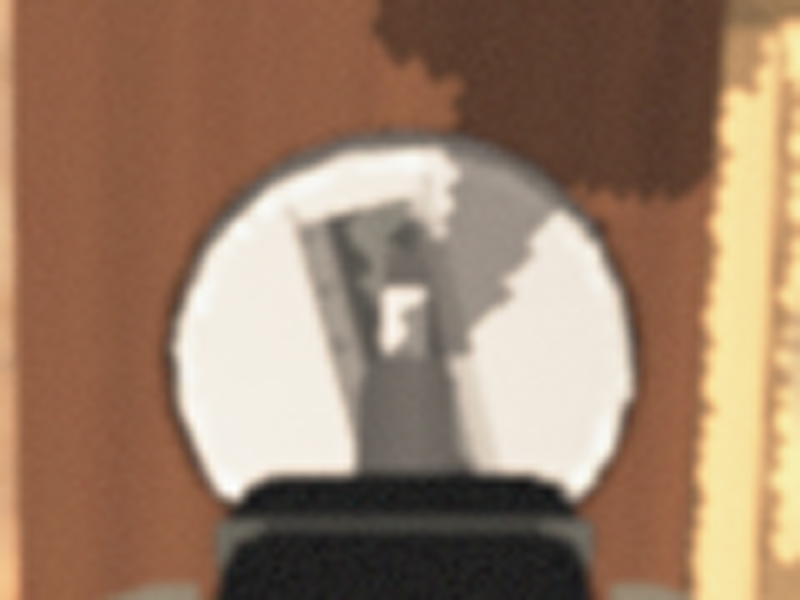

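```bash
python3 -m handwheel '0 0 0 0 0 -0.03; 0 0 0 0 0 -0.06; 0 0 0 0 0 -0.08; 0 0 0 0 0 -0.08; 0 0 0 0 0 -0.08'
python3 - <<'E'
from h import *
np.set_printoptions(precision=4,suppress=True)
s=robot.read_state(); M=R.from_rotvec(s['orientation']).as_matrix(); print(s['t'],np.degrees(np.arctan2(M[1,0],M[0,0])),s['force'],s['wrist_torque'])
E
```

```text
t: 22.55
tool_pos: [0.5096, -0.0166, 0.1474]
orientation: [2.968, -1.029, 0.0]
force: [-0.9, -4.9, -0.8]
opening: 0.0277
22.55 -38.24987242214499 [-0.8946 -4.9074 -0.8306] [-1.1916  0.0942  0.1634]
```

```bash
python3 -m handwheel '0 0 0 0 0 0.1; 0 0 0 0 0 0.2; 0 0 0 0 0 0.28; 0 0 0 0 0 0.28'
python3 - <<'E'
from h import *
np.set_printoptions(precision=4,suppress=True)
s=robot.read_state(); M=R.from_rotvec(s['orientation']).as_matrix(); print(s['t'],s['tool_pos'],np.degrees(np.arctan2(M[1,0],M[0,0])),s['force'],s['wrist_torque'])
mp=campose('wrist'); p,d=robot.read_camera('wrist'); cv2.imwrite('pics/w13.png',cv2.resize(p[195:285,260:380,::-1],(800,600),interpolation=cv2.INTER_CUBIC))
E
```

```text
t: 22.95
tool_pos: [0.5095, -0.0155, 0.1472]
orientation: [-3.062, 0.695, 0.001]
force: [-0.0, -0.0, -1.3]
opening: 0.028
22.95 [ 0.5095 -0.0155  0.1472] -25.58704408800404 [-0.0367 -0.0273 -1.2939] [ 0.0592 -0.0028 -0.0627]
```

View pics/w13.png

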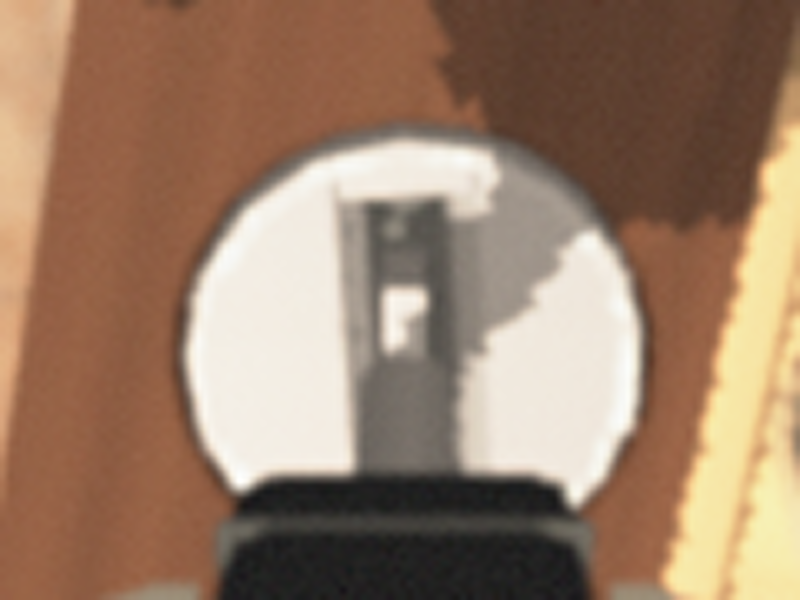

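```bash
python3 -m handwheel '0 0 0.05 0 0 0; 0 0 0.12 0 0 0; 0 0 0.2 0 0 0; 0 0 0.28 0 0 0; 0 0 0.32 0 0 0'; python3 -m handwheel '0 -0.06 0 0 0 0.15; 0.01 -0.16 0 0 0 0.3; 0.02 -0.28 0 0 0 0.45; 0.03 -0.4 0 0 0 0.6; 0.04 -0.52 0 0 0 0.75';python3 -m handwheel '0.01 -0.12 0 0 0 0.15; 0.02 -0.24 0 0 0 0.3; 0.03 -0.34 0 0 0 0.45; 0.034 -0.41 0 0 0 0.6; 0.034 -0.42 0 0 0 0.67'; python3 -m handwheel '0 0 0 0 0 0; 0 0 0 0 0 0; 0 0 0 0 0 0'
python3 - <<'E'
from h import *
np.set_printoptions(precision=4,suppress=True)
s=robot.read_state(); M=R.from_rotvec(s['orientation']).as_matrix(); print(s['t'],s['tool_pos'],np.degrees(np.arctan2(M[1,0],M[0,0])),M[:,2],s['force'])
mp=campose('wrist'); p,d=robot.read_camera('wrist'); cv2.imwrite('pics/w14.png',p[:,:,::-1]); np.savez('pics/wrist14.npz',p=p,d=d,P=mp[1])
E
```

```text
t: 23.5
tool_pos: [0.5108, -0.0162, 0.2471]
orientation: [-3.062, 0.699, -0.007]
force: [-0.1, 0.2, -0.9]
opening: 0.0275
t: 24.0
tool_pos: [0.5215, -0.1734, 0.2436]
orientation: [-3.133, -0.228, -0.0]
force: [0.1, -0.5, -1.2]
opening: 0.0278
t: 24.5
tool_pos: [0.5313, -0.3007, 0.243]
orientation: [-2.968, -1.031, 0.001]
force: [0.2, 0.1, -0.7]
opening: 0.028
t: 24.8
tool_pos: [0.5319, -0.2976, 0.2434]
orientation: [-2.969, -1.027, -0.0]
force: [0.7, -0.6, -0.1]
opening: 0.0278
24.8 [ 0.5319 -0.2976  0.2434] 38.177929469145994 [ 0.      0.0002 -1.    ] [ 0.6669 -0.5576 -0.1311]
```

View pics/w14.png

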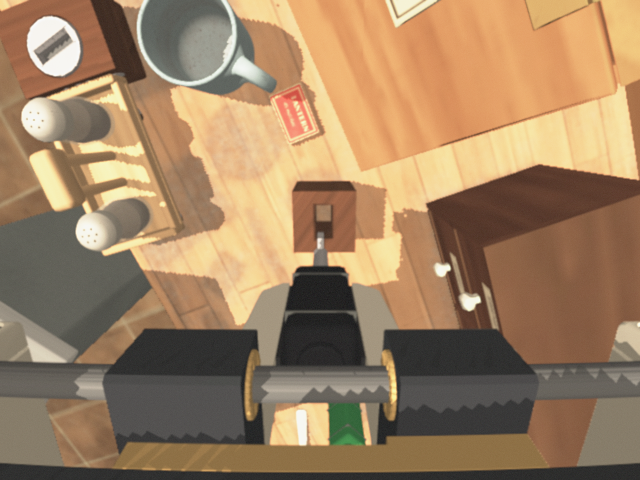

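```bash
python3 -m handwheel '0.004 -0.01 -0.06 0 0 0.01; 0.004 -0.01 -0.13 0 0 0.01; 0.004 -0.01 -0.19 0 0 0.01; 0.004 -0.01 -0.22 0 0 0.01; 0.004 -0.01 -0.22 0 0 0.01'; python3 -m handwheel '0 0 0 0 0 0; 0 0 0 0 0 0; 0 0 0 0 0 0'
python3 - <<'E'
from h import *
np.set_printoptions(precision=4,suppress=True)
s=robot.read_state(); M=R.from_rotvec(s['orientation']).as_matrix(); print(s['t'],s['tool_pos'],np.degrees(np.arctan2(M[1,0],M[0,0])),M[:,2],s['force'])
mp=campose('wrist'); p,d=robot.read_camera('wrist'); cv2.imwrite('pics/w15.png',cv2.resize(p[180:300,240:400,::-1],(800,600),interpolation=cv2.INTER_CUBIC))
E
```

```text
t: 25.35
tool_pos: [0.5322, -0.3003, 0.1758]
orientation: [-2.962, -1.04, 0.003]
force: [-1.2, 0.3, -1.4]
opening: 0.0278
t: 25.65
tool_pos: [0.5336, -0.3016, 0.1787]
orientation: [2.963, 1.04, 0.002]
force: [0.5, -0.4, -1.8]
opening: 0.0283
25.65 [ 0.5336 -0.3016  0.1787] 38.68605015810716 [ 0.0017 -0.0012 -1.    ] [ 0.5414 -0.437  -1.8156]
```

View pics/w15.png

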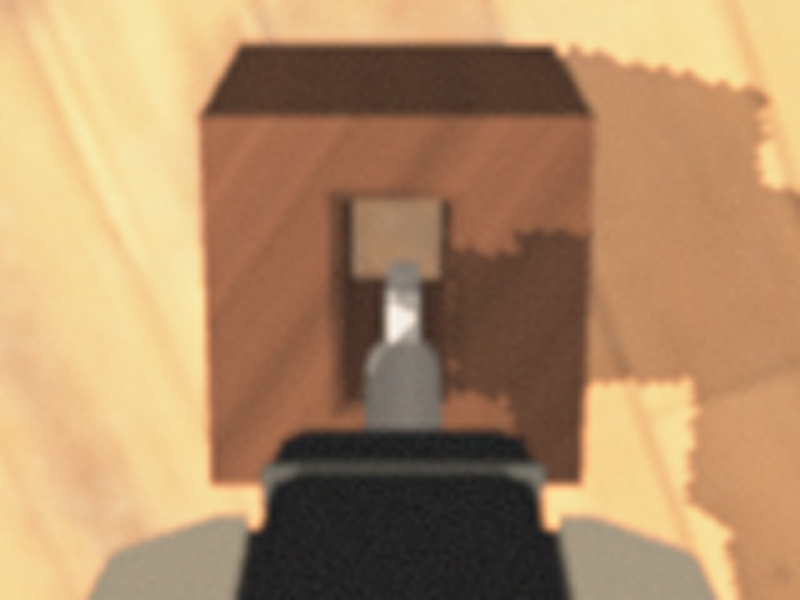

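```bash
python3 -m handwheel '-0.002 0.003 -0.02 0 0 0; -0.002 0.003 -0.06 0 0 0; -0.002 0.003 -0.1 0 0 0; -0.002 0.003 -0.1 0 0 0'; python3 -m handwheel '0 0 0 0 0 0; 0 0 0 0 0 0';python3 -m handwheel '0 0 -0.05 0 0 0; 0 0 -0.1 0 0 0; 0 0 -0.15 0 0 0; 0 0 -0.17 0 0 0; 0 0 -0.17 0 0 0'; python3 -m handwheel '0 0 0 0 0 0; 0 0 0 0 0 0'
```

```text
t: 26.1
tool_pos: [0.5307, -0.2993, 0.1437]
orientation: [-2.96, -1.039, 0.005]
force: [-0.2, 1.0, -1.1]
opening: 0.0279
t: 26.3
tool_pos: [0.5325, -0.3005, 0.1475]
orientation: [2.964, 1.04, 0.0]
force: [1.6, 0.4, -0.1]
opening: 0.0278
t: 26.8
tool_pos: [0.5313, -0.2997, 0.0942]
orientation: [-2.962, -1.04, 0.003]
force: [-0.9, -0.1, -0.9]
opening: 0.0275
t: 27.0
tool_pos: [0.5329, -0.3007, 0.0971]
orientation: [2.963, 1.04, 0.001]
force: [0.1, -0.1, -1.4]
opening: 0.0277
```

```bash
python3 -m handwheel '0 0 -0.008 0 0 0; 0 0 -0.015 0 0 0; 0 0 -0.015 0 0 0'; python3 -m handwheel '0 0 0 0 0 0; 0 0 0 0 0 0'
```

```text
t: 27.3
tool_pos: [0.5327, -0.3006, 0.0924]
orientation: [2.963, 1.04, 0.001]
force: [-0.4, 1.3, 1.6]
opening: 0.0273
t: 27.5
tool_pos: [0.5327, -0.3006, 0.0924]
orientation: [2.964, 1.04, 0.001]
force: [-0.6, 0.6, 3.7]
opening: 0.028
```

Seated: there is an upward contact force of about 3.7 N. Releasing and rising.

```bash
python3 -m handwheel '0 0 0 0 0 0; 0 0 0 0 0 0; 0 0 0 0 0 0; 0 0 0 0 0 0; 0 0 0 0 0 0' -0.2; python3 -m handwheel '0 0 0.06 0 0 0; 0 0 0.2 0 0 0; 0 0 0.35 0 0 0; 0 0 0.5 0 0 0; 0 0 0.6 0 0 0'; python3 -m handwheel '-0.1 0.15 0 0 0 0; -0.2 0.3 0 0 0 0.1; -0.2 0.3 0 0 0 0.1; -0.2 0.3 0 0 0 0.1'; python3 -m handwheel '0 0 0 0 0 0; 0 0 0 0 0 0';  python3 - <<'E'
from h import *
np.set_printoptions(precision=4,suppress=True)
s=robot.read_state(); print(s['t'],s['tool_pos'],s['force'])
for c in ('wrist','scene','side'):
    mp=campose(c); p,d=robot.read_camera(c); np.savez(f'pics/{c}16.npz',p=p,d=d,P=mp[1])
    cv2.imwrite(f'pics/{c}16.png',p[:,:,::-1] if c=='wrist' else cv2.resize(p[180:330,200:400,::-1],(800,600),interpolation=cv2.INTER_CUBIC))
    X=cloud(c,d,np.ones((480,640),bool),mp)
    k=(X[:,2]>.12)&(X[:,2]<.16)&(np.hypot(X[:,0]-.533,X[:,1]+.3)<.03)
    if k.sum()>5: print(c,'driver top',cv2.minAreaRect(X[k,:2].astype(np.float32)*1000),np.percentile(X[k,2],98))
    k=(X[:,2]>.129)&(X[:,2]<.142)&(np.hypot(X[:,0]-.442,X[:,1]+.106)<.035)
    if k.sum()>5:
        r=cv2.minAreaRect(X[k,:2].astype(np.float32)); b=np.array(r[0]); print(c,'bar',r,(b-[.5098,-.0161])@[.599,.801],(b-[.5098,-.0161])@[-.801,.599])
E
```

```text
t: 28.0
tool_pos: [0.5323, -0.3003, 0.0917]
orientation: [-2.964, -1.04, 0.0]
force: [0.2, 1.3, 0.4]
opening: 0.0551
t: 28.5
tool_pos: [0.5331, -0.3009, 0.2761]
orientation: [2.961, 1.04, 0.004]
force: [0.3, -0.3, 0.7]
opening: 0.0554
t: 28.9
tool_pos: [0.472, -0.2094, 0.2723]
orientation: [2.92, 1.157, 0.001]
force: [0.3, -0.9, 0.2]
opening: 0.0558
t: 29.1
tool_pos: [0.473, -0.2114, 0.272]
orientation: [2.921, 1.154, 0.0]
force: [0.2, 1.2, -0.2]
opening: 0.0556
29.1 [ 0.473  -0.2114  0.272 ] [ 0.2222  1.1772 -0.1722]
wrist driver top ((532.53271484375, -299.7633056640625), (27.673038482666016, 28.326086044311523), 37.9355583190918) 0.14770697381155182
wrist bar ((0.4397903382778168, -0.1043311208486557), (0.04831790179014206, 0.020892182365059853), 53.397823333740234) -0.11260891517136098 0.00322729765112403
scene driver top ((531.7496337890625, -304.3609619140625), (28.68644905090332, 28.08786964416504), 38.9809455871582) 0.14865219200908975
scene bar ((0.4388594329357147, -0.1098029688000679), (0.04477550834417343, 0.019339170306921005), 55.128990173339844) -0.1175494776803613 0.0006953159072518669
side driver top ((534.7203979492188, -303.9010925292969), (34.54801940917969, 28.48709487915039), 25.13068389892578) 0.14582520731881624
side bar ((0.441262423992157, -0.10790174454450607), (0.050666771829128265, 0.021798284724354744), 50.85697937011719) -0.11458720540884736 -9.064659987685163e-05
```

View pics/wrist16.png

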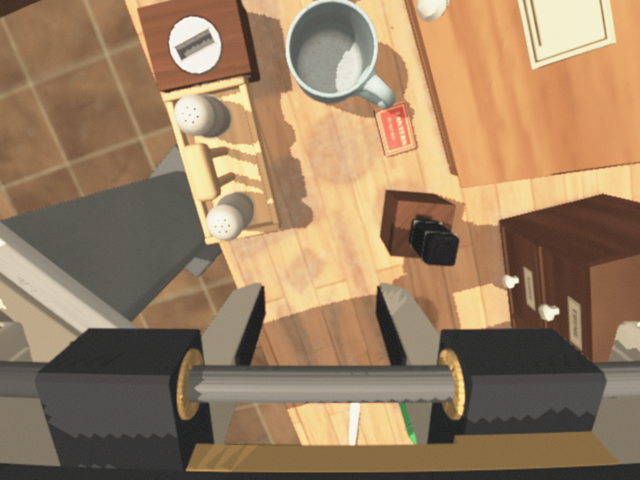

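View pics/side16.png

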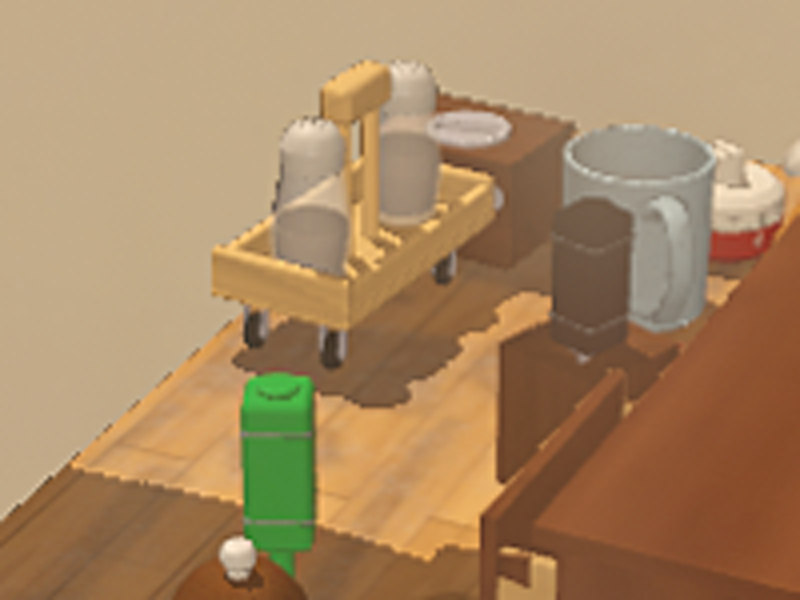

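View pics/scene16.png

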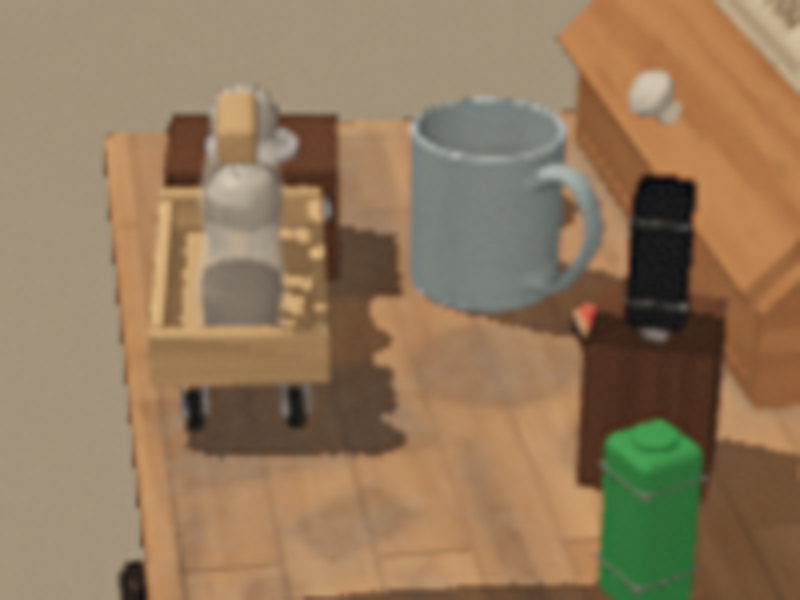

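Run:
```python
from h import *
np.set_printoptions(precision=4,suppress=True)
m=robot.camera_model('wrist')
for f in ('wrist6','wrist16'):
    z=np.load(f'pics/{f}.npz'); p,d=z['p'],z['d']; mp=(m,z['P'])
    X=cloud('wrist',d,np.ones(d.shape,bool),mp)
    k=(X[:,2]>.062)&(X[:,2]<.075)&(np.hypot(X[:,0]-.515,X[:,1]+.012)<.064); r=cv2.minAreaRect(X[k,:2].astype(np.float32)); 
    k2=(X[:,2]>.129)&(X[:,2]<.142)&(np.hypot(X[:,0]-.441,X[:,1]+.106)<.035); b=cv2.minAreaRect(X[k2,:2].astype(np.float32))
    a=np.radians(53.2);x=np.array([np.cos(a),np.sin(a)]);y=np.array([-x[1],x[0]])
    o=np.array(r[0])-.005*x; e=np.array(b[0])-o; print(f,'dock',r,'bar rel dock',e@x,e@y,'az',b[2],'-> bolt x',e@x+.104)
z=np.load('pics/wrist16.npz'); cv2.imwrite('pics/w16a.png',cv2.resize(z['p'][0:150,120:320,::-1],(800,600),interpolation=cv2.INTER_CUBIC))
```

```text
wrist6 dock ((0.5059432983398438, -0.021405644714832306), (0.0980156660079956, 0.09232357144355774), 53.1026496887207) bar rel dock -0.10515247775607482 0.0003059982188200679 az 53.472679138183594 -> bolt x -0.0011524777560748267
wrist16 dock ((0.506261944770813, -0.021440818905830383), (0.0980185940861702, 0.0933164656162262), 53.29747772216797) bar rel dock -0.10119092603357958 0.003572653644466936 az 53.397823333740234 -> bolt x 0.002809073966420411
```

View pics/w16a.png

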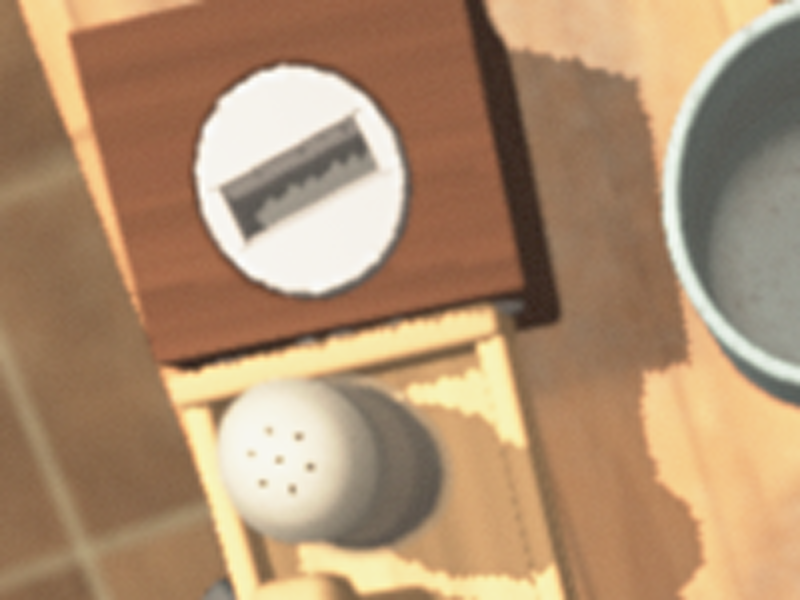

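```bash
python3 -c "
from plant import robot
s=robot.read_state();print(s['t'],s['force']);print(robot.close_job())"
```

```text
29.25 [ 0.21127978 -0.2394076   0.06077864]
the job is handed in; nothing more can be done
None
```

I rolled the caddy to the dock without lifting it, locked it by turning the cam with the screwdriver, and put the screwdriver back in its stand. I handed the job in at 29.3 s; it reports no verdict.

- **Docking:** I pushed the caddy against the buffers (about 1.7 N back-force). The bolt head was in the mouth, about 12.5 mm short of the disc's axis. The rear castors looked straight. The front ones were not clearly visible, but the caddy had rolled about 92 mm straight ahead.
- **Locking:** I turned the black screwdriver until the torque rose. The slot then sat at about 1.33 rad by eye. The caddy had moved about 4 mm further in, which puts the bolt head at about -8.7 mm.
- **Last checks:**
  - The screwdriver is upright in its stand; its measured top is where it was before I took it.
  - Salt and pepper are standing on the caddy.
  - The caddy is square to the dock within about 0.5°.
  - I saw no change in the mug, timer or matchbox. The gripper is clear of everything.

**Disagreements:**
- The wrist camera puts the caddy's handle about 3 mm off the dock's centre line sideways. The scene and side cameras put it within 1 mm.
- For the distance to the dock, the three cameras differ by up to 5 mm. The side camera would put the bolt head at about -10.6 mm and the scene camera at about -13.5 mm. The limit is -10.8 mm, so the scene reading alone would fail it. I relied on the wrist camera, which was closest and compared the caddy before and after the turn.
- A fit of the dock's outline in the last pictures was spoiled by the caddy wall. I used it only for the relative shift.

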